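Fish out the dropped fuel tin and load the warmer

TASK

A small red fuel tin has slipped into the gap between the two stacks of catering cartons: take the bent rod from its stand, draw the tin out of the gap with it onto the open table in front, and hang the rod back on its stand. Then set the tin upright in the pocket of the food warmer's open drawer, push the drawer fully home, and only then turn the red latch as far as it goes across the drawer front. Keep the tin upright all along and leave the cups, pots and jar standing where they are.

Things in the scene. Friction and masses are not known exactly. Their poses are not given: they have to be found in the camera images.
- gap_mouth (a point): Point on the table, middle of the front opening of the gap between two fixed stacks of kraft cartons. x points straight into the gap, y left across it, z up. The gap is 66 mm wide, 240 mm long, open at both ends; the stacks are 100 mm tall, reach 165 mm (left) and 115 mm (right) beyond the gap, front faces at x = 0.
- rack_bar (a point): Point on the front bar of a fixed wire rack above the gap, 245 mm high and 45 mm behind the mouth; axes as gap_mouth. Bars (4 to 8 mm thick) run along y over both stacks from here to 210 mm further back, so the rod must slope in below this bar, handle leaning about 40 degrees out of the gap. Legs at the corners, 158 mm right, 208 mm left.
- tin_center (a point): Centre of the loose round red tin with brass lid, 52 mm diameter, 28 mm high, about 0.11 kg, upright on the table in the gap, 40 to 75 mm behind the mouth, within 5 mm of the gap's middle line. z axis up.
- tin: The tin itself; origin at the centre of its underside.
- rod: Loose bent rod, 0.12 kg, hanging upright in the stand. Origin under the middle of its yellow collar (34 x 34 x 6 mm), z up, x along the stand's x. Handle up to 68 mm above. An 8 mm steel shaft runs 180 mm straight down to an elbow, then 40 mm bent 40 degrees towards -x, to the claw. With the lower end swung 40 degrees to the rod's +x, that last part hangs plumb and the claw is level.
- rod_grip (a point): Centre of the rod's yellow handle (24 x 24 mm, 62 mm long), 38 mm above the rod's origin, where to grip; axes as the rod's.
- rod_claw (a point): Inner corner of the claw (centre line of its 8 mm bar): a shallow V opening to the rod's -x side, arms 22 mm long, 48 mm wide overall. Carried in over the tin, lowered behind it and pulled to -x, it holds the tin in the V. Axes as the rod's (not turned with the bend).
- stand_rest (a point): Where the rod's origin belongs on the fixed stand: top of a level fork 230 mm above the table. z up; the fork's 16 mm slot runs along x, open at the -x end 25 mm away. The collar rests on two prongs 14 mm wide, 12 mm thick, the shaft hangs in the slot; lift it clear and draw it out to -x. Post 70 mm off on the +x side; nothing rises above the fork.
- drawer_pocket (a point): Centre of the floor of the drawer's tin pocket (moves with the drawer), 12 mm above the table. x points into the warmer, y left, z up. Pocket 64 (x) by 68 mm (y); lips rise 6 mm at the sides, 10 mm front and rear. The drawer's front panel stands 46 to 58 mm off in -x, 110 mm wide, its top 55 mm above the table.
- drawer_pull (a point): Front face centre of the black drawer pull tab (30 x 30 mm, 21 to 51 mm above the table), 44 mm in front of the warmer's face when the drawer is home. Push it along the pocket's +x; same axes.
- drawer (a joint): Fuel drawer of the metal food warmer (220 mm wide, front face 115 mm high; a pan starts 60 mm behind the face, up to 195 mm high): 0 = fully home, grows to 0.15 m as it comes out to -x. Stays where left; slides with about 2 N.
- latch (a joint): Red latch arm on a vertical pivot before the warmer's face, left of the drawer: 0 = swung away, 2.4 rad = fully across the drawer front, at its stop. Grows counter-clockwise seen from above; stays where left, needs about 1 N at the knob.
- latch_knob (a point): Point on the axis of the round red upright knob (12 mm thick, 59 to 97 mm above the table) on the latch arm, 60 mm from the pivot and 82 mm above the table; pinch it from above with tilted fingers and carry it round, or push it.
- latch_pivot (a point): Point on the latch's vertical pivot axis, at latch_knob's height, 32 mm in front of the warmer's face and 85 mm left of the drawer's middle.
- cup_a: Bystander, loose: clear cup of vegetable sticks left of the gap; 62 mm wide, 58 mm tall. Origin under its centre. Leave it alone.
- cup_b: Bystander, loose: clear cup of vegetable sticks right of the gap; 62 mm wide, 58 mm tall. Origin under its centre. Leave it alone.
- cup_c: Bystander, loose: clear cup of vegetable sticks at the far left; 62 mm wide, 58 mm tall. Origin under its centre. Leave it alone.
- pot_a: Bystander, loose: square kraft pot with brown food, 56 mm wide, 42 mm tall. Origin under its centre. Leave it alone.
- pot_b: Bystander, loose: square kraft pot with brown food, 56 mm wide, 42 mm tall. Origin under its centre. Leave it alone.
- sauce: Bystander, loose: amber sauce jar, 52 mm thick, 60 mm tall. Origin under its centre. Leave it alone.
Mind the look-alikes: they are no part of the job. Of the things like the tin, leave any that is green; of the rest the larger one is meant.

How it is judged:
By the outcome, as a careful person would: the job done as asked, in the order asked, and still so for the second after the job is handed in, with the robot touching nothing.
It also fails if it takes over 72 s, if anything falls off the work surface, if the arm or the gripper's body presses on something with over 40 N, if the wrist force passes 120 N, or if a joint passes its speed limit or range.

ROBOT

A 7-joint arm with a two-finger parallel gripper is mounted at the origin on the work surface. World frame = base frame: x ahead of the robot, y to its left, z up, the work surface at z = 0. Lengths are in m, angles in rad, forces in N, time in s.
With the tool pointing down it reaches from about 0.425 to 0.95 m from the base axis. Payload 16.7 kg.
Tool frame: the origin (TCP) lies midway between the tips of the shut fingers; the grasp point (between the pads) lies 19 mm behind it (env.tcp_to_grasp is the distance from the TCP to the grasp point, in m); z points along the fingers, y is the line along which they close (so a half turn about z gives the same grasp; the last joint's range is limited). The gripper opens to 94 mm and grips with 3 to 60 N. Pads are 16 mm wide; open, the fingers measure 119 mm over their backs; the gripper's body (75 mm by 177 mm) begins 78 mm behind the grasp point.
Start: joints at [-1.345, 0.426, 0.074, 1.606, -0.034, 1.111, -0.067], TCP at [0.247, 0.628, 0.205] pointing down, gripper open.
Joint ranges: [-2.85, 2.85], [-0.5, 2.14], [-1.23, 1.37], [0.21, 2.46], [-1.02, 4.16], [0.16, 2.05], [-2.73, 2.73]. Speed limits (rad/s): [1.89, 1.89, 2.39, 2.39, 3.01, 3.01, 3.01].

INTERFACE

Orientations are given as a unit quaternion [w, x, y, z].
In Python, from rig import status, vision, order, env gives the robot as it stands. The module is installed in compiled form; this text tells all that it offers.
- The arm moves only by the shell command python3 -m creep 'ROWS'. ROWS is a JSON object of lists of equal length, an entry for each row: "travel": the shift along the tool's x, y, z in mm, a list of three; "turn": the turn, a rotation vector about the tool's x, y, z in rad, a list of three; "grip": the finger opening in mm, from 0 to 94. In form: {"travel": [[tx, ty, tz], ...], "turn": [[ax, ay, az], ...], "grip": [grip, ...]}. A call has 1 to 20 rows; each row is the pose to reach, as a shift and turn from the pose commanded when the call began, along the tool's axes at that moment; what a row does not reach only later rows make up. A row lasts 1/12 s, in which the tool goes at most 41.7 mm and 7.16 degrees, less where a joint would pass 70% of its speed; a pose out of reach is approached as far as the arm can. A call with a gripper value outside its range is refused whole. The fingers move at their own pace and stop on an object; the grip force is fixed at half the most. Time passes only in rows, so rows that repeat a pose let the fingers close. It gives the time, the measured TCP pose, the force, the opening and the grip force at its end, in the units of the state.
- status.observe(): the state, without advancing time (a new reading comes with each control period).
- vision.grab_frame(name): name is "scene" or "side" or "wrist"; returns (picture, depth): 480x640x3 uint8, red, green, blue; 480x640 float32, m along the optical axis (not along the pixel's ray), 0 where there is no reading.
- vision.camera_model(name): a dict with "fx", "fy", "cx", "cy" (pixels), "rvec" (rotation vector, rad) and "tvec" (3), from world to camera coordinates, as OpenCV has them; the wrist camera has in their place "T_tool_cam" (4x4, takes a point from camera to tool coordinates, whose origin is the TCP and whose axes are the flange's). Camera axes: x right, y down, z forward; pixel columns grow to the right and rows downward; lengths in m; the calibration is good to about 2 mm. A picture is of the moment at which its call begins: read the wrist's pose just before it. camera_model takes no time and is no camera call.
- order.finish_job(): hands the job in; it is judged then, once.
The state is a dict: "clock": time; "qpos": joint angles; "dq": joint speeds; "effort": joint torques, N m; "eef_pos": TCP position; "ee_rot": TCP orientation; "ft_force": force on the tool from outside, world axes, zero at the start; "wrist_torque": the same for the moment, N m; "width": finger opening in m; "grip_force": force on a finger pad.
Only numpy, scipy, OpenCV 4.12 (cv2) and the standard library are available. Lean on these libraries where they do the work, as an engineer would, in place of code of your own. Each camera call takes 0.05 s, during which the arm holds its last target. There are 200 camera calls.

## Working session

There is one attempt and no reset: what is moved stays moved. The work goes in short steps, Python scripts to look and compute and a shell command to move; the robot and the scene stay as the last step left them, time stands still between calls to the robot, and variables do not carry over. Pictures are saved under pics/ and viewed, at most 13 in all, crops included, and the job is handed in when it is done.

```bash
mkdir -p pics
cat > h.py <<'E'
import numpy as np, cv2
from scipy.spatial.transform import Rotation as R
from rig import status, vision, order, env
def grab(n):
    s=status.observe(); im,d=vision.grab_frame(n); m=vision.camera_model(n)
    if n=='wrist':
        q=np.array(s['ee_rot']); T=np.eye(4); T[:3,:3]=R.from_quat(q[[1,2,3,0]]).as_matrix(); T[:3,3]=s['eef_pos']
        Twc=T@np.array(m['T_tool_cam'])
    else:
        T=np.eye(4); T[:3,:3]=cv2.Rodrigues(np.array(m['rvec'],float))[0]; T[:3,3]=np.ravel(m['tvec']); Twc=np.linalg.inv(T)
    np.savez(f'{n}.npz',im=im,d=d,T=Twc,k=[m['fx'],m['fy'],m['cx'],m['cy']])
    return im
def ld(n):
    return np.load(f'{n}.npz')
def cloud(n):
    z=ld(n); d=z['d']; fx,fy,cx,cy=z['k']; v,u=np.mgrid[:480,:640]
    P=np.stack([(u-cx)/fx*d,(v-cy)/fy*d,d],-1)@z['T'][:3,:3].T+z['T'][:3,3]
    P[d==0]=np.nan; return P
def px(n,u,v,h=None):
    z=ld(n); fx,fy,cx,cy=z['k']; r=z['T'][:3,:3]@np.array([(u-cx)/fx,(v-cy)/fy,1]); o=z['T'][:3,3]
    if h is not None: return o+r*(h-o[2])/r[2]
    return cloud(n)[v,u]
def proj(n,p):
    z=ld(n); fx,fy,cx,cy=z['k']; c=np.linalg.inv(z['T'])@np.append(p,1); return fx*c[0]/c[2]+cx, fy*c[1]/c[2]+cy
def save(name,im): cv2.imwrite(f'pics/{name}.png',im[:,:,::-1])
E
python3 - <<'E'
from h import *
save('scene1',grab('scene')); save('side1',grab('side'))
s=status.observe(); print(s['eef_pos'],s['ee_rot'],s['clock'],env.tcp_to_grasp)
for n in('scene','side'): print(n,ld(n)['T'].round(3),ld(n)['k'])
E
```

```text
[0.24696247 0.6277718  0.20484249] [-8.14708360e-05  1.86322963e-01  9.82488382e-01 -5.71362286e-04] 0.1 0.0188
scene [[-0.262  0.66  -0.704  1.396]
 [ 0.965  0.192 -0.179  0.172]
 [ 0.017 -0.727 -0.687  1.006]
 [ 0.     0.     0.     1.   ]] [508.40787518 508.40787518 328.2623495  236.9232148 ]
side [[ 0.995 -0.066  0.072  0.476]
 [-0.096 -0.524  0.847 -0.905]
 [-0.018 -0.849 -0.527  0.703]
 [ 0.     0.     0.     1.   ]] [461.2388817  461.2388817  313.2724666  237.73611308]
```

View pics/scene1.png

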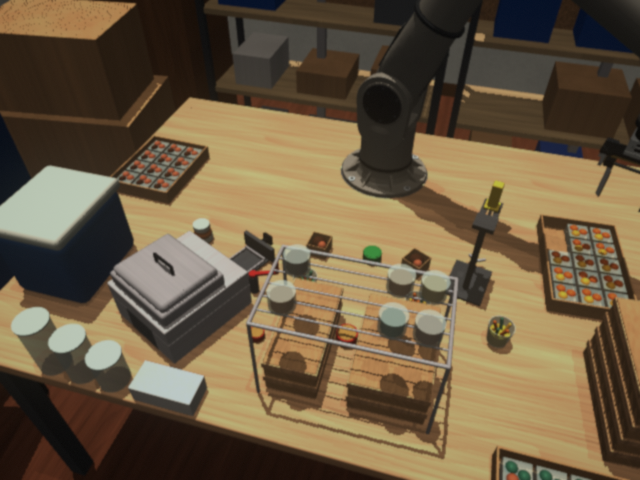

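View pics/side1.png

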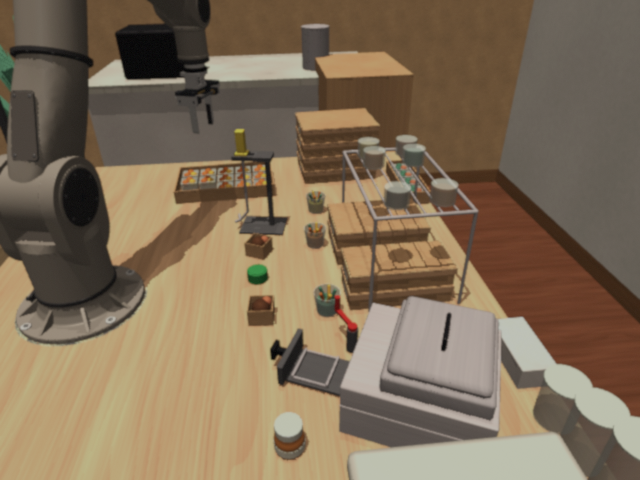

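The scene picture shows the warmer (180,290) with its open drawer, the red latch (260,272), the rack over the two carton stacks, and the rod in its stand (495,195). Candidates for the tin are a red thing at (346,333), another reddish one at (258,335), and a green one at (372,255). I'll enlarge both views.

Run:
```python
from h import *
a=ld('scene')['im'][225:425,235:475]; b=ld('side')['im'][120:330,225:475]
save('c1',cv2.resize(a,(720,600),interpolation=cv2.INTER_CUBIC)); save('c2',cv2.resize(b,(714,600),interpolation=cv2.INTER_CUBIC))
```

```text
(no output)
```

View pics/c1.png

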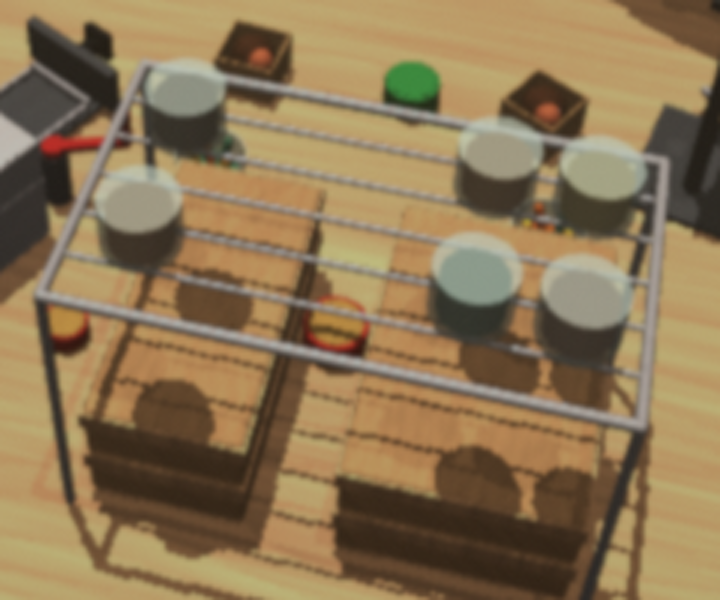

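View pics/c2.png

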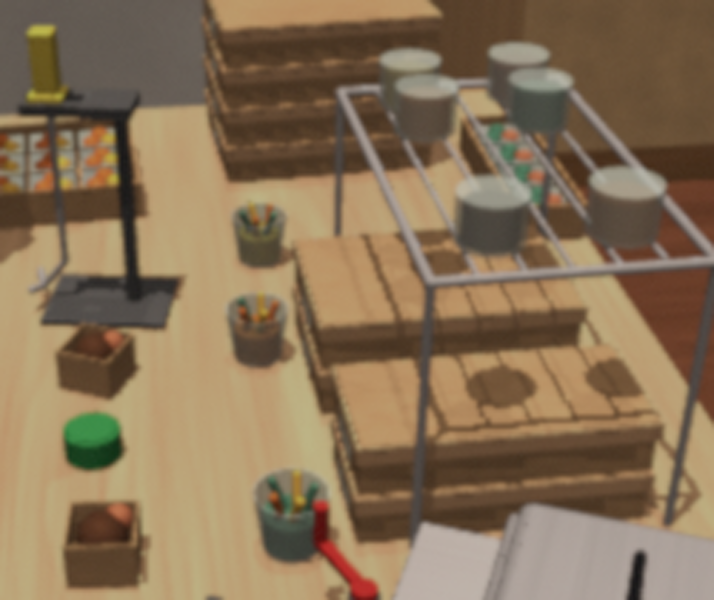

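The gap tin is at crop (337,325), scene (347,333): red with a brass lid, and the larger of the two red ones. The other at scene (257,334) lies outside the stacks and is smaller, and the green one at (372,255) is excluded. So (347,333) is the one meant. Now the geometry, from the depth clouds.

Run:
```python
from h import *
S=cloud('scene'); D=cloud('side')
np.set_printoptions(precision=4,suppress=True)
for n,u,v in [('scene',347,325),('scene',347,333),('scene',257,331),('scene',372,252),('scene',495,185),('scene',485,222),('side',240,140),('side',285,380),('side',320,368),('side',337,300),('side',296,355)]:
    print(n,u,v,px(n,u,v))
# carton tops
A=np.concatenate([S.reshape(-1,3),D.reshape(-1,3)]); 
for nm,C in(('scene',S),('side',D)):
    c=C.reshape(-1,3); ok=(abs(c[:,2]-.1)<.006)&(c[:,0]>.3)&(c[:,0]<1.1)&(abs(c[:,1])<.5); c=c[ok]
    img=np.zeros((500,800),np.uint8); 
    ii=((c[:,0]-.3)*1000/2).astype(int); jj=((c[:,1]+.5)*1000/2).astype(int); img[ii.clip(0,499),jj.clip(0,799)]=255
    img=cv2.morphologyEx(img,cv2.MORPH_CLOSE,np.ones((5,5)))
    n,l,st,ce=cv2.connectedComponentsWithStats(img)
    for k in range(1,n):
        if st[k,4]>600:
            p=np.argwhere(l==k); P=np.c_[p[:,0]*.002+.3,p[:,1]*.002-.5].astype(np.float32)
            r=cv2.minAreaRect(P); print(nm,st[k,4],r,cv2.boxPoints(r).round(3).tolist())
# yellow
for nm,C in(('scene',S),('side',D)):
    im=ld(nm)['im'].astype(int); m=(im[...,0]>110)&(im[...,1]>90)&(im[...,2]<60)&(C[...,2]>.2)&(C[...,2]<.33)&(abs(C[...,1])<.9)
    p=C[m]; print(nm,'yellow',len(p),np.percentile(p,[2,50,98],0) if len(p) else '')
    m=(im[...,0]>110)&(im[...,1]<50)&(im[...,2]<60)&(C[...,2]<.15)&(C[...,2]>.0)&(C[...,0]<1.1)&(C[...,0]>.2)
    n,l,st,ce=cv2.connectedComponentsWithStats(m.astype(np.uint8))
    for k in range(1,n):
        if st[k,4]>8: print(nm,'red',st[k],C[l==k].mean(0),C[l==k].min(0),C[l==k].max(0))
```

```text
scene 347 325 [0.6752 0.039  0.0298]
scene 347 333 [0.6968 0.0443 0.0288]
scene 257 331 [ 0.7454 -0.1609  0.0236]
scene 372 252 [0.4154 0.0462 0.0258]
scene 495 185 [0.3962 0.3089 0.298 ]
scene 485 222 [0.4471 0.3045 0.2269]
side 240 140 [0.3868 0.3048 0.2747]
side 285 380 [ 0.4683 -0.3002  0.0129]
side 320 368 [ 0.5375 -0.279   0.0139]
side 337 300 [ 0.5851 -0.1724  0.0921]
side 296 355 [ 0.493  -0.2473  0.0218]
scene 7288 ((0.7380965948104858, 0.1611207127571106), (0.250089555978775, 0.17048141360282898), 1.134421706199646) [[0.6110000014305115, 0.24400000274181366], [0.6150000095367432, 0.0729999989271164], [0.8650000095367432, 0.07800000160932541], [0.8610000014305115, 0.24899999797344208]]
scene 6666 ((0.7422084808349609, -0.04419303312897682), (0.24933111667633057, 0.12040975689888), 0.9793193340301514) [[0.6169999837875366, 0.014000000432133675], [0.6190000176429749, -0.10700000077486038], [0.8679999709129333, -0.10199999809265137], [0.8659999966621399, 0.017999999225139618]]
scene 1093 ((0.9324318766593933, -0.4434565007686615), (0.11129039525985718, 0.07025066018104553), 88.
[... 1305 characters left out ...]
0067949295]]
side 889 ((0.9297241568565369, -0.4213103652000427), (0.07056424766778946, 0.06239364296197891), 21.801403045654297) [[0.8849999904632568, -0.4050000011920929], [0.9089999794960022, -0.46299999952316284], [0.9739999771118164, -0.43700000643730164], [0.9509999752044678, -0.3790000081062317]]
scene yellow 66 [[0.3714 0.0167 0.2285]
 [0.3958 0.3068 0.2381]
 [0.737  0.3324 0.2979]]
scene red [249 270  18   6  53] [ 0.6085 -0.2138  0.0654] [ 0.5984 -0.229   0.061 ] [ 0.6212 -0.1885  0.0689]
side yellow 65 [[0.3691 0.2965 0.2329]
 [0.3857 0.3035 0.2379]
 [0.4018 0.3204 0.2981]]
side red [337 309  20  21  91] [ 0.5997 -0.2076  0.0663] [ 0.5847 -0.2324  0.0627] [ 0.6153 -0.1707  0.0693]
```

Run:
```python
from h import *
np.set_printoptions(precision=4,suppress=True)
S=cloud('scene'); D=cloud('side')
print('tin', px('scene',347.3,331.3,.028),'small',px('scene',257.3,331.3,.024))
def rect(C,b,name):
    c=C.reshape(-1,3); ok=np.all((c>np.array(b)[:,0])&(c<np.array(b)[:,1]),1); p=c[ok]
    if len(p)<10: print(name,len(p)); return
    r=cv2.minAreaRect((p[:,:2]*1000).astype(np.float32)); print(name,len(p),'med z',np.median(p[:,2]),'c',np.array(r[0]),'size',r[1],'ang',r[2])
for n,C in(('scene',S),('side',D)):
    rect(C,[(.33,.5),(.24,.37),(.215,.229+.006)],n+' fork')
    rect(C,[(.33,.5),(.24,.37),(.245,.31)],n+' handle')
    rect(C,[(.38,.56),(.2,.38),(.004,.016)],n+' standbase')
    rect(C,[(.5,.85),(-.45,-.18),(.108,.122)],n+' warmertop')
    rect(C,[(.40,.56),(-.38,-.2),(.008,.020)],n+' drawer floor')
    rect(C,[(.40,.56),(-.38,-.2),(.048,.060)],n+' panel top')
    rect(C,[(.40,.53),(-.38,-.2),(.024,.047)],n+' pull/panel')
    rect(C,[(.5,.65),(-.25,-.12),(.09,.1)],n+' knobtop')
    rect(C,[(.5,.70),(-.32,-.12),(.058,.075)],n+' latcharm')
    for nm,x,y,h in(('rackbar',.66,.05,.245),):
        c=C.reshape(-1,3); ok=(abs(c[:,2]-.245)<.008)&(c[:,0]>.6)&(c[:,0]<.72)&(c[:,1]>-.15)&(c[:,1]<.3); p=c[ok]; print(n,'bar',len(p), np.polyfit(p[:,1],p[:,0],1) if len(p)>5 else '', p.min(0) if len(p) else '')
    # low obstacles
    c=C.reshape(-1,3); ok=(c[:,2]>.02)&(c[:,2]<.075)&(c[:,0]>.3)&(c[:,0]<.62)&(abs(c[:,1])<.42); p=c[ok]
    img=np.zeros((160,420),np.uint8); img[((p[:,0]-.3)*500).astype(int),((p[:,1]+.42)*500).astype(int)]=255
    img=cv2.morphologyEx(img,cv2.MORPH_CLOSE,np.ones((5,5)))
    k,l,st,ce=cv2.connectedComponentsWithStats(img)
    for i in range(1,k):
        if st[i,4]>25: print(n,'obst x',st[i,1]*.002+.3,(st[i,1]+st[i,3])*.002+.3,'y',st[i,0]*.002-.42,(st[i,0]+st[i,2])*.002-.42)
```

```text
tin [0.6913 0.0437 0.028 ] small [ 0.7462 -0.1598  0.024 ]
scene fork 538 med z 0.22983775983194488 c [418.0858 310.2741] size (49.94102096557617, 113.91854095458984) ang 79.29998016357422
scene handle 264 med z 0.2797481354979493 c [389.8052 316.1074] size (24.16370391845703, 28.26160430908203) ang 78.2730712890625
scene standbase 1002 med z 0.008062605773533793 c [465.5999 289.8705] size (171.19447326660156, 177.6515350341797) ang 0.5657574534416199
scene warmertop 2044 med z 0.11473692014656589 c [ 710.9406 -362.4782] size (221.67063903808594, 241.38380432128906) ang 64.71282196044922
scene drawer floor 581 med z 0.012984794644651965 c [ 492.5287 -305.3427] size (188.30453491210938, 90.49724578857422) ang 58.03064727783203
scene panel top 197 med z 0.0535604394640552 c [ 470.5971 -247.606 ] size (109.56877899169922, 45.49901580810547) ang 62.180328369140625
scene pull/panel 243 med z 0.03690368560303914 c [ 486.4444 -254.4012] size (72.55197143554688, 88.57503509521484) ang 15.145329475402832
scene knobtop 7
scene latcharm 224 med z 0.06509385172100035 c [ 604.8015 -197.4617] size
[... 2278 characters left out ...]
bst x 0.388 0.44 y 0.016000000000000014 0.07
side obst x 0.392 0.45399999999999996 y -0.13599999999999995 -0.06999999999999995
side obst x 0.442 0.524 y -0.31 -0.206
side obst x 0.44599999999999995 0.46399999999999997 y 0.288 0.306
side obst x 0.44999999999999996 0.49 y -0.42 -0.408
side obst x 0.532 0.5780000000000001 y -0.32999999999999996 -0.26
side obst x 0.542 0.604 y -0.13 -0.064
side obst x 0.544 0.604 y 0.15400000000000008 0.22200000000000003
side obst x 0.554 0.5740000000000001 y -0.42 -0.408
side obst x 0.5640000000000001 0.62 y 0.35000000000000003 0.42
side obst x 0.5800000000000001 0.62 y -0.238 -0.16599999999999998
side obst x 0.614 0.62 y 0.07800000000000001 0.24400000000000005
```

```bash
cat >> h.py <<'E'
def pose():
    s=status.observe(); q=np.array(s['ee_rot']); return np.array(s['eef_pos']),R.from_quat(q[[1,2,3,0]]),s
def tool(yaw,tilt=0): # degrees; tool x = -carried x, y = carried y, z = -carried z
    return R.from_euler('z',yaw,degrees=True)*R.from_euler('y',tilt,degrees=True)*R.from_matrix(np.diag([-1,1,-1]))
def go(p,Rt):
    p0,R0,s=pose(); t=R0.inv().apply(np.array(p)-p0)*1000; w=(R0.inv()*Rt).as_rotvec()
    print('travel',t.round(1),'turn',w.round(4),'rows~',round(max(np.linalg.norm(t)/41.7,np.degrees(np.linalg.norm(w))/7.16),1),'clock',round(s['clock'],2))
def st():
    p,r,s=pose(); print('pos',p.round(4),'R',r.as_matrix().round(3).tolist(),'F',np.round(s['ft_force'],1),'w',round(s['width'],4),'g',round(s['grip_force'],1),'q',np.round(s['qpos'],2),'t',round(s['clock'],2))
E
python3 -c "
from h import *
go([.3875,.3135,.40],tool(-11.3))"
```

```text
travel [-245.9 -241.2 -194.9] turn [-0.0012 -0.     -0.1776] rows~ 9.5 clock 0.1
```

```bash
python3 -m creep '{"travel":[[-246,-241,-195],[-246,-241,-195],[-246,-241,-195],[-246,-241,-195],[-246,-241,-195],[-246,-241,-195],[-246,-241,-195],[-246,-241,-195],[-246,-241,-195],[-246,-241,-195],[-246,-241,-195],[-246,-241,-195],[-246,-241,-195],[-246,-241,-195]],"turn":[[0,0,-0.178],[0,0,-0.178],[0,0,-0.178],[0,0,-0.178],[0,0,-0.178],[0,0,-0.178],[0,0,-0.178],[0,0,-0.178],[0,0,-0.178],[0,0,-0.178],[0,0,-0.178],[0,0,-0.178],[0,0,-0.178],[0,0,-0.178]],"grip":[60,60,60,60,60,60,60,60,60,60,60,60,60,60]}'
python3 - <<'E'
from h import *
np.set_printoptions(precision=4,suppress=True)
st(); im=grab('wrist'); save('w1',im); print(proj('wrist',np.array([.3875,.3135,.299])))
C=cloud('wrist')
for lo,hi,nm in((.285,.305,'handle top'),(.222,.24,'fork')):
    c=C.reshape(-1,3); ok=(c[:,2]>lo)&(c[:,2]<hi)&(c[:,0]>.3)&(c[:,0]<.55)&(c[:,1]>.2)&(c[:,1]<.42); p=c[ok]
    if len(p)>10: r=cv2.minAreaRect((p[:,:2]*1000).astype(np.float32)); print(nm,len(p),np.median(p[:,2]),r)
E
```

```text
clock: 1.27
eef_pos: [0.387, 0.3146, 0.3995]
ee_rot: [-0.0, 0.097, 0.995, -0.001]
ft_force: [-0.3, 0.1, -0.7]
width: 0.0602
grip_force: 0.0
pos [0.387  0.3146 0.3995] R [[-0.981, 0.194, -0.001], [0.194, 0.981, -0.001], [0.001, -0.001, -1.0]] F [-0.3  0.1 -0.7] w 0.0602 g 0.0 q [-1.02  0.    0.21  1.72 -0.    1.42  0.57] t 1.27
(np.float64(309.4199594463427), np.float64(236.10766111618526))
handle top 1211 0.29693097888777154 ((386.3634338378906, 315.633544921875), (23.732946395874023, 23.620012283325195), 78.66265869140625)
fork 4985 0.2294135914099869 ((416.52264404296875, 310.0802307128906), (49.785282135009766, 110.88399505615234), 78.33189392089844)
```

View pics/w1.png

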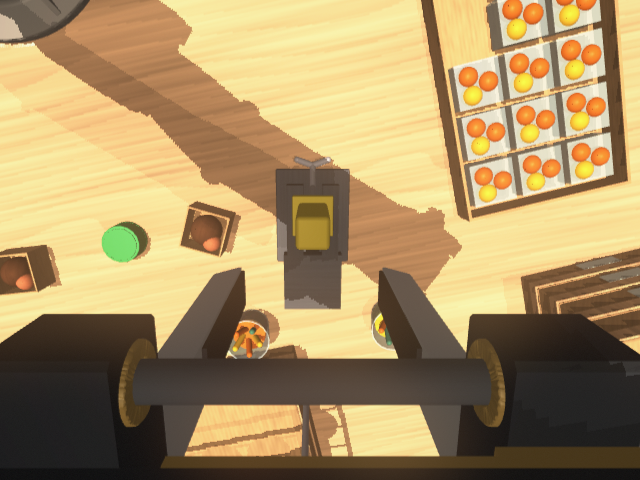

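The wrist view shows the rod's handle centred at about (313,225) with its fork behind it. Its position and yaw (-11.4°) agree with the earlier estimate, so I descend and grip.

```bash
python3 -m creep '{"travel":[[1,1,150],[1,1,150],[1,1,150],[1,1,150],[1,1,150],[1,1,150],[1,1,150],[1,1,150],[1,1,150],[1,1,150],[1,1,150],[1,1,150]],"turn":[[0,0,0],[0,0,0],[0,0,0],[0,0,0],[0,0,0],[0,0,0],[0,0,0],[0,0,0],[0,0,0],[0,0,0],[0,0,0],[0,0,0]],"grip":[60,60,60,60,60,60,10,10,10,10,10,10]}'
```

```text
clock: 2.32
eef_pos: [0.3871, 0.3151, 0.2509]
ee_rot: [0.0, 0.098, 0.995, 0.0]
ft_force: [-0.6, 1.1, 5.6]
width: 0.024
grip_force: 29.9
```

```bash
python3 -m creep '{"travel":[[0,0,-12],[0,0,-25],[30,0,-25],[65,0,-25],[65,0,-25],[65,0,-60],[65,0,-110],[65,0,-110],[65,0,-110]],"turn":[[0,0,0],[0,0,0],[0,0,0],[0,0,0],[0,0,0],[0,0,0],[0,0,0],[0,0,0],[0,0,0]],"grip":[10,10,10,10,10,10,10,10,10]}'
python3 - <<'E'
from h import *
def claw(c,yaw,tilt):
    r=R.from_euler('z',yaw,degrees=True)*R.from_euler('y',tilt,degrees=True)
    return np.array(c)+r.apply([.0257,0,.2106+.0205])   # TCP 20.5mm above rod origin
st()
for c in([.60,.0425,.12],[.60,.0425,.05],[.735,.045,.05]):
    p=claw(c,1,-40); print(p.round(4)); go(p,tool(1,-40))
E
```

```text
clock: 3.07
eef_pos: [0.324, 0.3286, 0.3634]
ee_rot: [0.001, 0.098, 0.995, 0.002]
ft_force: [0.2, 0.9, -1.7]
width: 0.0242
grip_force: 30.0
pos [0.324  0.3286 0.3634] R [[-0.981, 0.196, 0.003], [0.196, 0.981, 0.004], [-0.002, 0.005, -1.0]] F [ 0.2  0.9 -1.7] w 0.0242 g 30.0 q [-1.08 -0.06  0.14  1.85  0.01  1.34  0.43] t 3.07
[0.4712 0.0403 0.3136]
travel [-200.6 -254.3   49.1] turn [-0.0705 -0.6931 -0.207 ] rows~ 7.9 clock 3.07
[0.4712 0.0403 0.2436]
travel [-200.5 -254.6  119.1] turn [-0.0705 -0.6931 -0.207 ] rows~ 8.3 clock 3.07
[0.6062 0.0428 0.2436]
travel [-332.4 -225.8  119.4] turn [-0.0705 -0.6931 -0.207 ] rows~ 10.1 clock 3.07
```

```bash
python3 -m creep '{"travel":[[0,-40,0],[-10,-80,0],[-50,-120,10],[-90,-160,20],[-130,-200,30],[-170,-230,40],[-200,-254,49],[-200,-254,49],[-200,-254,49],[-200,-254,49],[-200,-254,49]],"turn":[[0,0,0],[0,-0.08,-0.02],[-0.01,-0.18,-0.05],[-0.02,-0.28,-0.08],[-0.03,-0.38,-0.11],[-0.05,-0.5,-0.15],[-0.06,-0.6,-0.18],[-0.0705,-0.693,-0.207],[-0.0705,-0.693,-0.207],[-0.0705,-0.693,-0.207],[-0.0705,-0.693,-0.207]],"grip":[10,10,10,10,10,10,10,10,10,10,10]}'
python3 - <<'E'
from h import *
st(); a=grab('scene'); b=grab('side')
print('claw expected px scene',proj('scene',np.array([.6,.0425,.12])),'side',proj('side',np.array([.6,.0425,.12])))
a=cv2.resize(a[170:400,235:425],(495,600),interpolation=3); b=cv2.resize(b[150:350,240:340],(300,600),interpolation=3)
save('p1',np.hstack([a,b]))
E
```

```text
clock: 3.98
eef_pos: [0.4691, 0.0384, 0.3103]
ee_rot: [0.34, -0.008, 0.94, 0.001]
ft_force: [0.4, 0.8, -1.4]
width: 0.024
grip_force: 30.0
pos [0.4691 0.0384 0.3103] R [[-0.769, -0.015, 0.639], [-0.015, 1.0, 0.007], [-0.639, -0.004, -0.769]] F [ 0.4  0.8 -1.4] w 0.024 g 30.0 q [-0.79 -0.47  0.24  2.41  0.73  0.69  0.59] t 3.98
claw expected px scene (np.float64(357.63639708036555), np.float64(276.88441654506244)) side (np.float64(330.8164739987159), np.float64(234.0658672643473))
```

View pics/p1.png

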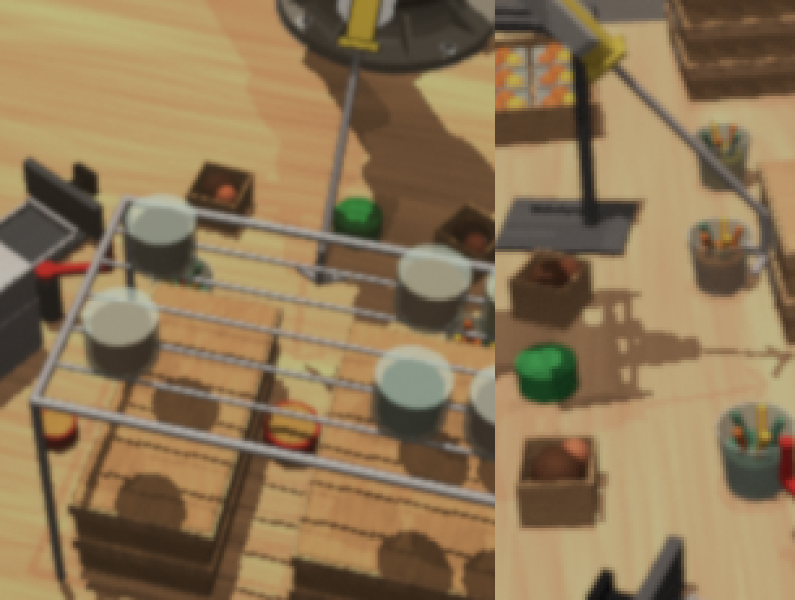

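Run:
```python
from h import *
np.set_printoptions(precision=4,suppress=True,linewidth=150)
for n in('scene','side'):
    C=cloud(n); c=C.reshape(-1,3); ok=(c[:,2]>.108)&(c[:,2]<.24)&(c[:,0]>.45)&(c[:,0]<.64)&(c[:,1]>-.02)&(c[:,1]<.11); p=c[ok]
    for a,b in((.108,.13),(.13,.15),(.15,.165),(.165,.18),(.18,.2),(.2,.22),(.22,.24)):
        q=p[(p[:,2]>=a)&(p[:,2]<b)]
        if len(q): print(n,a,len(q),'med',np.median(q,0),'min',q.min(0),'max',q.max(0))
```

```text
scene 0.108 62 med [0.594  0.043  0.1177] min [0.5863 0.0193 0.1116] max [0.6011 0.0648 0.129 ]
scene 0.13 12 med [0.5993 0.042  0.1452] min [0.5968 0.0392 0.1396] max [0.6018 0.0444 0.1493]
scene 0.15 20 med [0.5971 0.0413 0.1581] min [0.5923 0.0372 0.1511] max [0.6017 0.0453 0.1645]
scene 0.165 19 med [0.5848 0.0416 0.1759] min [0.5749 0.0367 0.1693] max [0.5905 0.045  0.1793]
scene 0.18 42 med [0.5711 0.0411 0.1908] min [0.5588 0.0369 0.1809] max [0.585  0.0448 0.1997]
scene 0.2 40 med [0.5531 0.0416 0.2104] min [0.5435 0.0373 0.2006] max [0.5644 0.0449 0.2197]
scene 0.22 39 med [0.5379 0.0412 0.2314] min [0.5268 0.0372 0.2205] max [0.5486 0.0446 0.2394]
side 0.108 54 med [0.5905 0.0386 0.1201] min [0.5827 0.0173 0.1156] max [0.6004 0.0645 0.128 ]
side 0.13 29 med [0.597  0.0401 0.1385] min [0.5925 0.0351 0.1301] max [0.6004 0.0428 0.1499]
side 0.15 23 med [0.595  0.0384 0.1574] min [0.5881 0.0358 0.1513] max [0.6001 0.0424 0.164 ]
side 0.165 28 med [0.5856 0.0389 0.1732] min [0.5761 0.0358 0.1651] max [0.5952 0.0429 0.1797]
side 0.18 31 med [0.5715 0.0387 0.1905] min [0.5602 0.0352 0.1811] max [0.5815 0.0447 0.1993]
side 0.2 31 med [0.5533 0.038  0.2103] min [0.5421 0.0342 0.2007] max [0.5648 0.0421 0.2188]
side 0.22 37 med [0.5373 0.0387 0.2306] min [0.5244 0.0348 0.2201] max [0.5468 0.0432 0.2398]
```

Run:
```python
from h import *
for p in([.472,.039,.243],[.614,.0412,.242],[.614,.0412,.208]): go(p,tool(1,-40))
```

```text
travel [41.8 -1.  54.1] turn [-0.0028 -0.0035  0.0035] rows~ 1.6 clock 4.08
travel [-66.7  -1.4 145.7] turn [-0.0028 -0.0035  0.0035] rows~ 3.8 clock 4.08
travel [-44.9  -1.2 171.9] turn [-0.0028 -0.0035  0.0035] rows~ 4.3 clock 4.08
```

```bash
python3 -m creep '{"travel":[[21,-1,27],[42,-1,54],[42,-1,54],[42,-1,54],[20,-1,73],[-2,-1,92],[-24,-1,110],[-45,-1,128],[-67,-1,146],[-67,-1,146],[-67,-1,146],[-67,-1,146]],"turn":[[0,0,0],[0,0,0],[0,0,0],[0,0,0],[0,0,0],[0,0,0],[0,0,0],[0,0,0],[0,0,0],[0,0,0],[0,0,0],[0,0,0]],"grip":[10,10,10,10,10,10,10,10,10,10,10,10]}'
python3 - <<'E'
from h import *
np.set_printoptions(precision=4,suppress=True,linewidth=150)
st(); grab('scene'); C=cloud('scene'); im=ld('scene')['im']
c=C.reshape(-1,3); k=im.reshape(-1,3).astype(int)
ok=(c[:,2]>.02)&(c[:,2]<.034)&(c[:,0]>.63)&(c[:,0]<.8)&(c[:,1]>.012)&(c[:,1]<.078); p=c[ok]; print('low',len(p),p.min(0),p.max(0),np.median(p,0))
ok=(c[:,2]>.036)&(c[:,2]<.075)&(c[:,0]>.63)&(c[:,0]<.8)&(c[:,1]>.012)&(c[:,1]<.072); p=c[ok]; print('claw',len(p),p.min(0),p.max(0),np.median(p,0))
save('p2',cv2.resize(im[250:380,290:420],(600,600),interpolation=3))
E
```

```text
clock: 5.08
eef_pos: [0.6141, 0.042, 0.2415]
ee_rot: [0.34, -0.01, 0.94, 0.001]
ft_force: [-0.5, 1.4, -0.8]
width: 0.0239
grip_force: 30.0
pos [0.6141 0.042  0.2415] R [[-0.769, -0.019, 0.639], [-0.018, 1.0, 0.009], [-0.639, -0.004, -0.769]] F [-0.5  1.4 -0.8] w 0.0239 g 30.0 q [-0.16  0.   -0.11  2.26  0.7   0.26  0.7 ] t 5.08
low 230 [0.6545 0.0131 0.0204] [0.7987 0.0683 0.0339] [0.6974 0.0466 0.0287]
claw 197 [0.6315 0.012  0.0362] [0.7999 0.0685 0.0745] [0.733  0.0148 0.05  ]
```

View pics/p2.png

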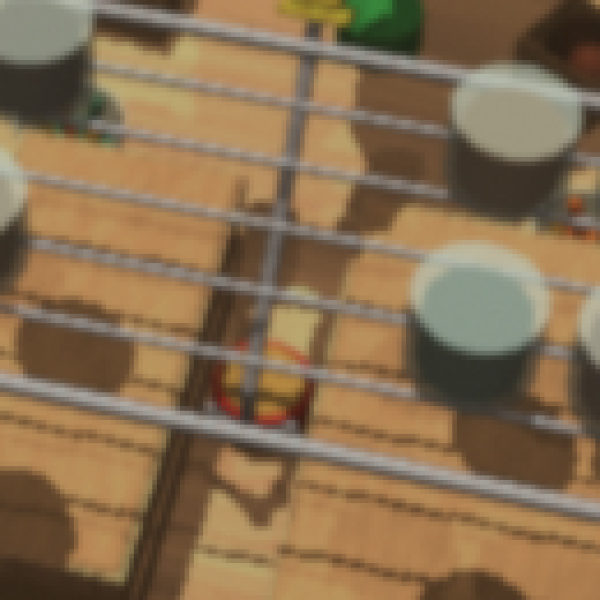

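The crop shows the claw just past the tin's rear edge (about (245,425)), with the lid centred at (264,375). So the claw is behind the tin, and I lower it.

```bash
python3 -m creep '{"travel":[[11,0,13],[22,0,27],[22,0,27],[22,0,27]],"turn":[[0,0,0],[0,0,0],[0,0,0],[0,0,0]],"grip":[10,10,10,10]}'
python3 - <<'E'
from h import *
st()
for x in(.58,.55,.50,.455,.44): go([x,.042-(.614-x)*.018,.209],tool(1,-40))
E
```

```text
clock: 5.47
eef_pos: [0.6142, 0.041, 0.207]
ee_rot: [0.34, -0.01, 0.94, 0.001]
ft_force: [0.7, 1.0, -0.1]
width: 0.0236
grip_force: 30.0
pos [0.6142 0.041  0.207 ] R [[-0.769, -0.019, 0.639], [-0.018, 1.0, 0.008], [-0.639, -0.005, -0.769]] F [ 0.7  1.  -0.1] w 0.0236 g 30.0 q [-0.18  0.06 -0.09  2.3   1.01  0.2   0.38] t 5.47
travel [ 25.    1.  -23.4] turn [-0.0029 -0.0043  0.0041] rows~ 0.8 clock 5.47
travel [ 48.    1.  -42.5] turn [-0.0029 -0.0043  0.0041] rows~ 1.5 clock 5.47
travel [ 86.5   1.1 -74.5] turn [-0.0029 -0.0043  0.0041] rows~ 2.7 clock 5.47
travel [ 121.1    1.1 -103.3] turn [-0.0029 -0.0043  0.0041] rows~ 3.8 clock 5.47
travel [ 132.6    1.1 -112.9] turn [-0.0029 -0.0043  0.0041] rows~ 4.2 clock 5.47
```

```bash
python3 -m creep '{"travel":[[4,0,-3],[11,0,-9],[18,0,-15],[25,0,-21],[33,0,-27],[40,1,-33],[48,1,-40],[56,1,-46],[64,1,-53],[71,1,-59],[79,1,-65],[86,1,-72],[86,1,-72],[86,1,-72]],"turn":[[0,0,0],[0,0,0],[0,0,0],[0,0,0],[0,0,0],[0,0,0],[0,0,0],[0,0,0],[0,0,0],[0,0,0],[0,0,0],[0,0,0],[0,0,0],[0,0,0]],"grip":[10,10,10,10,10,10,10,10,10,10,10,10,10,10]}'
python3 - <<'E'
from h import *
np.set_printoptions(precision=4,suppress=True,linewidth=150)
st(); grab('side'); grab('scene')
for n in('side','scene'):
    C=cloud(n); im=ld(n)['im'].astype(int); m=(im[...,0]>90)&(im[...,1]<.45*im[...,0])&(im[...,2]<.5*im[...,0])&(C[...,2]<.036)&(C[...,0]>.5)&(C[...,0]<.72)&(abs(C[...,1]-.043)<.06)
    p=C[m]; print(n,len(p),(p.min(0),np.median(p,0),p.max(0)) if len(p) else '')
    print(proj(n,np.array([.594,.04,.028])))
for x in(.47,.455,.44): go([x,.042-(.614-x)*.018,.209],tool(1,-40))
E
```

```text
clock: 6.63
eef_pos: [0.5073, 0.0404, 0.2102]
ee_rot: [0.34, -0.009, 0.94, 0.001]
ft_force: [0.8, -0.0, -0.8]
width: 0.0238
grip_force: 30.0
pos [0.5073 0.0404 0.2102] R [[-0.769, -0.018, 0.639], [-0.016, 1.0, 0.008], [-0.639, -0.004, -0.769]] F [ 0.8 -0.  -0.8] w 0.0238 g 30.0 q [ 0.3  -0.14 -0.59  2.46  0.75  0.17  0.57] t 6.63
side 45 (array([0.5765, 0.0154, 0.0059]), array([0.5927, 0.0211, 0.0262]), array([0.6189, 0.0368, 0.0305]))
(np.float64(328.5068843167113), np.float64(265.82977466875025))
scene 24 (array([0.609 , 0.0207, 0.0175]), array([0.6172, 0.0442, 0.0273]), array([0.6266, 0.0659, 0.0319]))
(np.float64(355.0943454238275), np.float64(299.9198564256935))
travel [ 29.6   1.5 -23. ] turn [-0.0057 -0.0045 -0.0002] rows~ 0.9 clock 6.73
travel [ 41.2   1.4 -32.6] turn [-0.0057 -0.0045 -0.0002] rows~ 1.3 clock 6.73
travel [ 52.7   1.3 -42.2] turn [-0.0057 -0.0045 -0.0002] rows~ 1.6 clock 6.73
```

```bash
cat >> h.py <<'E'
def clawtcp(c,yaw,tilt):
    r=R.from_euler('z',yaw,degrees=True)*R.from_euler('y',tilt,degrees=True)
    return np.array(c)+r.apply([.0257,0,.2106+.0205])
E
python3 - <<'E'
from h import *
for i in range(1,12):
    f=i/11; t=-40+24*f; go(clawtcp([.634-.072*f,.043-.001*f,.014+.001*f],1,t),tool(1,t))
E
```

```text
travel [-0.3  2.3 -2.5] turn [-0.0057  0.0336 -0.0003] rows~ 0.3 clock 6.73
travel [-4.1  2.3 -5.3] turn [-0.0056  0.0717 -0.0004] rows~ 0.6 clock 6.73
travel [-7.8  2.3 -7.8] turn [-0.0056  0.1098 -0.0005] rows~ 0.9 clock 6.73
travel [-11.4   2.4 -10. ] turn [-0.0056  0.1479 -0.0007] rows~ 1.2 clock 6.73
travel [-14.9   2.4 -11.8] turn [-0.0056  0.1859 -0.0008] rows~ 1.5 clock 6.73
travel [-18.4   2.4 -13.3] turn [-0.0056  0.224  -0.0009] rows~ 1.8 clock 6.73
travel [-21.7   2.4 -14.5] turn [-0.0056  0.2621 -0.001 ] rows~ 2.1 clock 6.73
travel [-24.9   2.4 -15.4] turn [-0.0056  0.3002 -0.0011] rows~ 2.4 clock 6.73
travel [-28.    2.4 -15.9] turn [-0.0056  0.3383 -0.0012] rows~ 2.7 clock 6.73
travel [-30.9   2.5 -16.2] turn [-0.0055  0.3763 -0.0013] rows~ 3.0 clock 6.73
travel [-33.7   2.5 -16.2] turn [-0.0055  0.4144 -0.0014] rows~ 3.3 clock 6.73
```

```bash
python3 -m creep '{"travel":[[0,1,-3],[-4,1,-5],[-8,1,-8],[-11,1,-10],[-15,1,-12],[-18,1,-13],[-22,1,-15],[-25,1,-15],[-28,1,-16],[-31,1,-16],[-34,1,-16],[-34,1,-16],[-34,1,-16]],"turn":[[0,0.034,0],[0,0.072,0],[0,0.11,0],[0,0.148,0],[0,0.186,0],[0,0.224,0],[0,0.262,0],[0,0.3,0],[0,0.338,0],[0,0.376,0],[0,0.414,0],[0,0.414,0],[0,0.414,0]],"grip":[10,10,10,10,10,10,10,10,10,10,10,10,10]}'
python3 - <<'E'
from h import *
np.set_printoptions(precision=4,suppress=True,linewidth=150)
st(); grab('side'); grab('scene')
for n in('side','scene'):
    C=cloud(n); im=ld(n)['im'].astype(int); m=(im[...,0]>90)&(im[...,1]<.45*im[...,0])&(im[...,2]<.5*im[...,0])&(C[...,2]<.036)&(C[...,0]>.46)&(C[...,0]<.72)&(abs(C[...,1]-.043)<.06)
    p=C[m]; print(n,len(p),(p.min(0),np.median(p,0),p.max(0)) if len(p) else '')
b=ld('side')['im']; save('p3',cv2.resize(b[200:320,240:400],(800,600),interpolation=3))
E
```

```text
clock: 7.82
eef_pos: [0.5234, 0.0415, 0.2431]
ee_rot: [0.139, -0.009, 0.99, -0.001]
ft_force: [-1.9, -0.1, -1.4]
width: 0.0241
grip_force: 30.0
pos [0.5234 0.0415 0.2431] R [[-0.961, -0.017, 0.275], [-0.018, 1.0, 0.0], [-0.275, -0.004, -0.962]] F [-1.9 -0.1 -1.4] w 0.0241 g 30.0 q [-0.   -0.   -0.25  2.09  0.09  0.79  1.28] t 7.82
side 18 (array([0.5014, 0.0225, 0.0144]), array([0.5048, 0.0305, 0.0266]), array([0.5491, 0.0423, 0.0302]))
scene 0
```

View pics/p3.png

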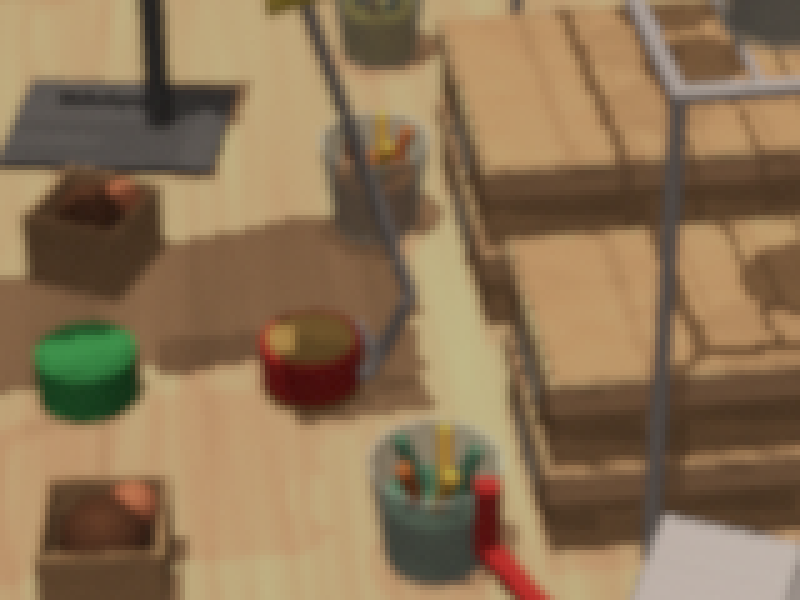

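The crop shows the red tin upright at (313,355), well clear of the stacks, with the claw just behind it. Next I move the claw away from the tin, raise it, and take it back to the stand.

```bash
python3 -m creep '{"travel":[[-10,0,3],[-19,0,5],[-19,0,5],[-28,0,-25],[-38,0,-62],[-49,0,-100],[-60,0,-139],[-60,0,-139],[-60,0,-139]],"turn":[[0,0,0],[0,0,0],[0,0,0],[0,0,0],[0,0,0],[0,0,0],[0,0,0],[0,0,0],[0,0,0]],"grip":[10,10,10,10,10,10,10,10,10]}'
python3 - <<'E'
from h import *
st()
go([.40,.15,.39],tool(-5)); go([.324,.328,.38],tool(-11.4)); go([.3238,.3286,.29],tool(-11.4))
E
```

```text
clock: 8.67
eef_pos: [0.544, 0.0423, 0.3961]
ee_rot: [0.141, -0.008, 0.99, -0.0]
ft_force: [-0.3, -0.2, -1.5]
width: 0.024
grip_force: 30.0
pos [0.544  0.0423 0.3961] R [[-0.96, -0.017, 0.279], [-0.017, 1.0, 0.002], [-0.279, -0.003, -0.96]] F [-0.3 -0.2 -1.5] w 0.024 g 30.0 q [ 0.01 -0.07 -0.23  1.82  0.05  1.11  1.35] t 8.67
travel [138.2 110.1 -34.1] turn [0.0116 0.2825 0.1035] rows~ 4.3 clock 8.67
travel [210.9 289.4 -45.4] turn [0.0274 0.2818 0.2145] rows~ 8.7 clock 8.67
travel [236.2 290.3  40.9] turn [0.0274 0.2818 0.2145] rows~ 9.0 clock 8.67
```

```bash
python3 -m creep '{"travel":[[35,20,-9],[70,45,-17],[105,70,-26],[140,100,-34],[175,125,-40],[210,155,-45],[215,190,-45],[215,230,-45],[213,265,-45],[211,289,-45],[211,289,-45],[211,289,-45],[211,289,-45]],"turn":[[0,0.05,0.02],[0.005,0.1,0.04],[0.01,0.15,0.07],[0.01,0.2,0.09],[0.015,0.24,0.12],[0.02,0.282,0.15],[0.02,0.282,0.18],[0.027,0.282,0.214],[0.027,0.282,0.214],[0.027,0.282,0.214],[0.027,0.282,0.214],[0.027,0.282,0.214],[0.027,0.282,0.214]],"grip":[10,10,10,10,10,10,10,10,10,10,10,10,10]}'
python3 - <<'E'
from h import *
np.set_printoptions(precision=4,suppress=True,linewidth=150)
st(); go([.3871-.0628,.3151+.0125,.278],tool(-11.4)); go([.3871,.3151,.278],tool(-11.4)); go([.3871,.3151,.249],tool(-11.4))
for n in('scene','side'):
    grab(n); c=cloud(n).reshape(-1,3); ok=(c[:,2]>.17)&(c[:,2]<.335)&(c[:,0]>.27)&(c[:,0]<.345)&(c[:,1]>.28)&(c[:,1]<.38); p=c[ok]
    for a,b in((.17,.2),(.2,.26),(.26,.32)):
        q=p[(p[:,2]>a)&(p[:,2]<b)]; print(n,a,len(q),np.median(q,0) if len(q) else '')
E
```

```text
clock: 9.75
eef_pos: [0.323, 0.3266, 0.377]
ee_rot: [-0.003, 0.099, 0.995, -0.001]
ft_force: [0.2, 0.2, -1.2]
width: 0.0239
grip_force: 30.0
pos [0.323  0.3266 0.377 ] R [[-0.98, 0.197, -0.006], [0.197, 0.98, -0.001], [0.005, -0.002, -1.0]] F [ 0.2  0.2 -1.2] w 0.0239 g 30.0 q [-0.23 -0.02 -0.67  1.78 -0.02  1.38  0.47] t 9.75
travel [-1.6  1.4 99. ] turn [-0.0023 -0.0052  0.0006] rows~ 2.4 clock 9.75
travel [-65.7   1.5  98.7] turn [-0.0023 -0.0052  0.0006] rows~ 2.8 clock 9.75
travel [-65.8   1.6 127.7] turn [-0.0023 -0.0052  0.0006] rows~ 3.4 clock 9.75
scene 0.17 28 [0.324  0.3277 0.189 ]
scene 0.2 64 [0.3238 0.3278 0.233 ]
scene 0.26 73 [0.3245 0.3277 0.2913]
side 0.17 31 [0.3204 0.3246 0.183 ]
side 0.2 61 [0.3223 0.3244 0.2294]
side 0.26 66 [0.3226 0.3245 0.2905]
```

```bash
python3 -m creep '{"travel":[[-1,1,35],[-2,1,70],[-2,1,99],[-2,1,99],[-2,1,99],[-15,1,99],[-30,1,99],[-45,1,99],[-60,1,99],[-66,1,99],[-66,1,99],[-66,1,99],[-66,1,110],[-66,1,120],[-66,1,126],[-66,1,126],[-66,1,126]],"turn":[[0,-0.005,0],[0,-0.005,0],[0,-0.005,0],[0,-0.005,0],[0,-0.005,0],[0,-0.005,0],[0,-0.005,0],[0,-0.005,0],[0,-0.005,0],[0,-0.005,0],[0,-0.005,0],[0,-0.005,0],[0,-0.005,0],[0,-0.005,0],[0,-0.005,0],[0,-0.005,0],[0,-0.005,0]],"grip":[10,10,10,10,10,10,10,10,10,10,10,10,10,10,10,10,10]}'; python3 -c "
from h import *
st()"
```

```text
clock: 11.27
eef_pos: [0.3867, 0.3154, 0.2511]
ee_rot: [0.0, 0.098, 0.995, -0.001]
ft_force: [0.1, 0.6, -1.0]
width: 0.0238
grip_force: 30.0
pos [0.3867 0.3154 0.2511] R [[-0.981, 0.196, -0.0], [0.196, 0.981, -0.002], [-0.0, -0.002, -1.0]] F [ 0.1  0.6 -1. ] w 0.0238 g 30.0 q [-0.22  0.14 -0.65  1.9   0.1   1.13  0.47] t 11.27
```

```bash
python3 -m creep '{"travel":[[0,0,1],[0,0,2],[0,0,2],[0,0,2],[0,0,2],[0,0,2],[0,0,2],[0,0,-20],[0,0,-60],[0,0,-100],[0,0,-140],[0,0,-140],[0,0,-140]],"turn":[[0,0,0],[0,0,0],[0,0,0],[0,0,0],[0,0,0],[0,0,0],[0,0,0],[0,0,0],[0,0,0],[0,0,0],[0,0,0],[0,0,0],[0,0,0]],"grip":[10,10,10,50,50,50,50,60,60,60,60,60,60]}'
python3 - <<'E'
from h import *
np.set_printoptions(precision=4,suppress=True,linewidth=150)
st(); im=grab('wrist'); C=cloud('wrist'); c=C.reshape(-1,3)
for lo,hi,nm in((.285,.305,'handle top'),(.222,.24,'fork')):
    ok=(c[:,2]>lo)&(c[:,2]<hi)&(c[:,0]>.3)&(c[:,0]<.55)&(c[:,1]>.2)&(c[:,1]<.42); p=c[ok]
    if len(p)>10: r=cv2.minAreaRect((p[:,:2]*1000).astype(np.float32)); print(nm,len(p),np.median(p[:,2]),r)
grab('side'); C=cloud('side'); im=ld('side')['im'].astype(int)
m=(im[...,0]>60)&(im[...,1]<.45*im[...,0])&(im[...,2]<.5*im[...,0])&(C[...,2]<.036)&(C[...,0]>.46)&(C[...,0]<.62)&(abs(C[...,1]-.043)<.06)
p=C[m]; print(len(p),p.min(0),p.max(0))
c=C.reshape(-1,3); ok=(abs(c[:,2]-.028)<.003)&(c[:,0]>.48)&(c[:,0]<.6)&(abs(c[:,1]-.043)<.05); p=c[ok]; print('tin top',len(p),p.min(0),p.max(0),cv2.minEnclosingCircle((p[:,:2]*1000).astype(np.float32)))
E
```

```text
clock: 12.35
eef_pos: [0.3878, 0.3163, 0.3938]
ee_rot: [0.002, 0.099, 0.995, 0.001]
ft_force: [0.1, -0.1, -0.6]
width: 0.0597
grip_force: 0.0
pos [0.3878 0.3163 0.3938] R [[-0.98, 0.197, 0.004], [0.197, 0.98, 0.001], [-0.004, 0.002, -1.0]] F [ 0.1 -0.1 -0.6] w 0.0597 g 0.0 q [-0.19  0.05 -0.64  1.69  0.03  1.41  0.53] t 12.35
handle top 1270 0.29689223333421566 ((386.24560546875, 316.365234375), (23.256731033325195, 23.607431411743164), 78.21176147460938)
fork 5128 0.2294262196301644 ((416.39398193359375, 310.08941650390625), (49.902793884277344, 110.66901397705078), 78.36334228515625)
139 [0.5034 0.0118 0.0054] [0.5481 0.033  0.0322]
tin top 170 [0.5016 0.0132 0.025 ] [0.5519 0.0671 0.031 ] ((526.6551513671875, 40.17429733276367), 28.1269588470459)
```

```bash
python3 -c "
from h import *
go([.527,.041,.16],tool(-25.5)); go([.45,.2,.36],tool(-18))"
```

```text
travel [-191.1 -241.1  231.7] turn [-0.0014  0.0008  0.247 ] rows~ 9.2 clock 12.45
travel [ -84.4 -100.7   31.4] turn [-0.0015  0.0007  0.1161] rows~ 3.2 clock 12.45
```

```bash
python3 -m creep '{"travel":[[-28,-32,8],[-56,-66,20],[-84,-100,31],[-120,-150,90],[-150,-190,140],[-175,-220,190],[-191,-241,232],[-191,-241,232],[-191,-241,232],[-191,-241,232],[-191,-241,232],[-191,-241,232],[-191,-241,232],[-191,-241,232]],"turn":[[0,0,0.03],[0,0,0.06],[0,0,0.1],[0,0,0.14],[0,0,0.18],[0,0,0.22],[0,0,0.247],[0,0,0.247],[0,0,0.247],[0,0,0.247],[0,0,0.247],[0,0,0.247],[0,0,0.247],[0,0,0.247]],"grip":[60,70,80,80,80,80,80,80,80,80,80,80,80,80]}'
python3 - <<'E'
from h import *
np.set_printoptions(precision=4,suppress=True,linewidth=150)
st(); im=grab('wrist'); C=cloud('wrist'); c=C.reshape(-1,3)
ok=(abs(c[:,2]-.028)<.005)&(c[:,0]>.46)&(c[:,0]<.6)&(abs(c[:,1]-.043)<.05); p=c[ok]; print('tin top',len(p),np.median(p[:,2]),p.min(0),p.max(0),cv2.minEnclosingCircle((p[:,:2]*1000).astype(np.float32)))
go([.527,.041,.009],tool(-25.5))
E
```

```text
clock: 13.62
eef_pos: [0.5273, 0.0427, 0.161]
ee_rot: [0.001, 0.22, 0.976, -0.0]
ft_force: [0.2, -0.4, -0.2]
width: 0.0797
grip_force: 0.0
pos [0.5273 0.0427 0.161 ] R [[-0.903, 0.429, 0.002], [0.429, 0.903, -0.001], [-0.002, 0.0, -1.0]] F [ 0.2 -0.4 -0.2] w 0.0797 g 0.0 q [ 0.12  0.26 -0.37  1.96  0.12  0.94  0.81] t 13.62
tin top 3516 0.02781457718669597 [0.5018 0.0152 0.0231] [0.5532 0.0662 0.0306] ((527.5392456054688, 40.87135696411133), 26.043230056762695)
travel [  0.   -1.6 152.2] turn [0.0002 0.0023 0.0015] rows~ 3.7 clock 13.67
```

```bash
python3 -m creep '{"travel":[[0,-2,40],[0,-2,80],[0,-2,120],[0,-2,140],[0,-2,152],[0,-2,152],[0,-2,152],[0,-2,152],[0,-2,152],[0,-2,152],[0,-2,152],[0,-2,130],[0,-2,90],[0,-2,50],[0,-2,50],[0,-2,50]],"turn":[[0,0,0],[0,0,0],[0,0,0],[0,0,0],[0,0,0],[0,0,0],[0,0,0],[0,0,0],[0,0,0],[0,0,0],[0,0,0],[0,0,0],[0,0,0],[0,0,0],[0,0,0],[0,0,0]],"grip":[80,80,80,80,80,80,30,30,30,30,30,30,30,30,30,30]}'
python3 - <<'E'
from h import *
np.set_printoptions(precision=4,suppress=True,linewidth=150)
st(); grab('side'); grab('scene')
u=np.array([np.cos(np.radians(-25.5)),np.sin(np.radians(-25.5))]); v=np.array([-u[1],u[0]])
for n in('side','scene'):
    c=cloud(n).reshape(-1,3); b=(c[:,0]>.42)&(c[:,0]<.66)&(c[:,1]>-.4)&(c[:,1]<-.15)
    U=c[:,:2]@u; V=c[:,:2]@v
    for lo,hi,nm in((.052,.058,'panel'),(.044,.0505,'pull'),(.009,.015,'floor'),(.016,.024,'lips')):
        k=b&(c[:,2]>lo)&(c[:,2]<hi)&(V<.045)&(V>-.1)&(U<.66)
        print(n,nm,k.sum(),'U',np.percentile(U[k],[1,10,50,90,99]),'V',np.percentile(V[k],[1,50,99]))
E
```

```text
clock: 15.0
eef_pos: [0.5279, 0.0397, 0.1127]
ee_rot: [0.003, 0.221, 0.975, 0.0]
ft_force: [-0.0, -0.4, -2.1]
width: 0.051
grip_force: 30.0
pos [0.5279 0.0397 0.1127] R [[-0.902, 0.431, 0.005], [0.431, 0.902, -0.001], [-0.005, 0.001, -1.0]] F [-0.  -0.4 -2.1] w 0.051 g 30.0 q [ 0.11  0.32 -0.37  2.    0.16  0.84  0.78] t 15.0
side panel 294 U [0.5096 0.5407 0.5461 0.5511 0.5519] V [-0.0789 -0.0281  0.0284]
side pull 126 U [0.5092 0.5154 0.5439 0.5516 0.5521] V [-0.0798 -0.03    0.0236]
side floor 1462 U [0.5508 0.5633 0.6053 0.6467 0.654 ] V [-0.067  -0.0283  0.0163]
side lips 419 U [0.5426 0.5512 0.5789 0.6326 0.6338] V [-0.0791 -0.0318  0.0221]
scene panel 127 U [0.5104 0.5398 0.5452 0.5509 0.5525] V [-0.0761 -0.0249  0.0332]
scene pull 87 U [0.5079 0.5125 0.5492 0.5522 0.5532] V [-0.0756 -0.0189  0.0335]
scene floor 421 U [0.5488 0.5526 0.5864 0.6121 0.6191] V [-0.0667 -0.0214  0.0225]
scene lips 172 U [0.5443 0.5499 0.5643 0.6069 0.6208] V [-0.0714 -0.0173  0.0327]
```

```bash
python3 -c "
from h import *
go([.5297,-.2785,.15],tool(-25.5))"
```

```text
travel [-140.2 -285.4  -39.6] turn [-0.0009  0.0011 -0.0001] rows~ 7.7 clock 15.1
```

```bash
python3 -m creep '{"travel":[[0,0,-38],[-15,-30,-38],[-35,-70,-38],[-53,-106,-39],[-70,-142,-39],[-88,-178,-39],[-105,-214,-39],[-123,-250,-39],[-140,-285,-40],[-140,-285,-40],[-140,-285,-40],[-140,-285,-40]],"turn":[[0,0,0],[0,0,0],[0,0,0],[0,0,0],[0,0,0],[0,0,0],[0,0,0],[0,0,0],[0,0,0],[0,0,0],[0,0,0],[0,0,0]],"grip":[30,30,30,30,30,30,30,30,30,30,30,30]}'
python3 - <<'E'
from h import *
np.set_printoptions(precision=4,suppress=True,linewidth=150)
st(); grab('wrist'); 
u=np.array([np.cos(np.radians(-25.5)),np.sin(np.radians(-25.5))]); v=np.array([-u[1],u[0]])
c=cloud('wrist').reshape(-1,3); b=(c[:,0]>.42)&(c[:,0]<.66)&(c[:,1]>-.4)&(c[:,1]<-.15)
U=c[:,:2]@u; V=c[:,:2]@v
for lo,hi,nm in((.05,.058,'panel'),(.044,.0505,'pull'),(.009,.015,'floor'),(.016,.024,'lips'),(.115,.165,'tin')):
    k=b&(c[:,2]>lo)&(c[:,2]<hi)&(V<.045)&(V>-.1)&(U<.66)
    if k.sum(): print(nm,k.sum(),'z',np.median(c[k,2]),'U',np.percentile(U[k],[1,10,50,90,99]),'V',np.percentile(V[k],[1,50,99]))
go([.5297,-.2785,.022],tool(-25.5))
save('w2',ld('wrist')['im'])
E
```

```text
clock: 16.1
eef_pos: [0.5294, -0.2772, 0.149]
ee_rot: [-0.001, 0.221, 0.975, 0.0]
ft_force: [-0.3, 0.9, -1.3]
width: 0.0513
grip_force: 30.0
pos [ 0.5294 -0.2772  0.149 ] R [[-0.903, 0.431, -0.002], [0.431, 0.903, 0.0], [0.002, -0.0, -1.0]] F [-0.3  0.9 -1.3] w 0.0513 g 30.0 q [ 0.55  0.37 -0.22  1.83  0.1   0.96  1.42] t 16.1
panel 3593 z 0.05394484809847655 U [0.5104 0.5177 0.5455 0.5512 0.5526] V [-0.0769 -0.024   0.0294]
pull 631 z 0.049653228566063023 U [0.5091 0.5098 0.5146 0.5407 0.5408] V [-0.0723 -0.0253 -0.0095]
floor 6038 z 0.011269619099577494 U [0.5562 0.5599 0.5819 0.6018 0.6204] V [-0.0653 -0.0244  0.0179]
lips 1409 z 0.018357022604710393 U [0.5406 0.5627 0.5673 0.6067 0.618 ] V [-0.0614 -0.0214  0.0186]
tin 2221 z 0.1555935432707484 U [0.5707 0.5713 0.5766 0.5885 0.6012] V [-0.058  -0.0221  0.0143]
travel [ -0.9  -1.8 127.4] turn [-0.0002 -0.001   0.0012] rows~ 3.1 clock 16.15
```

View pics/w2.png

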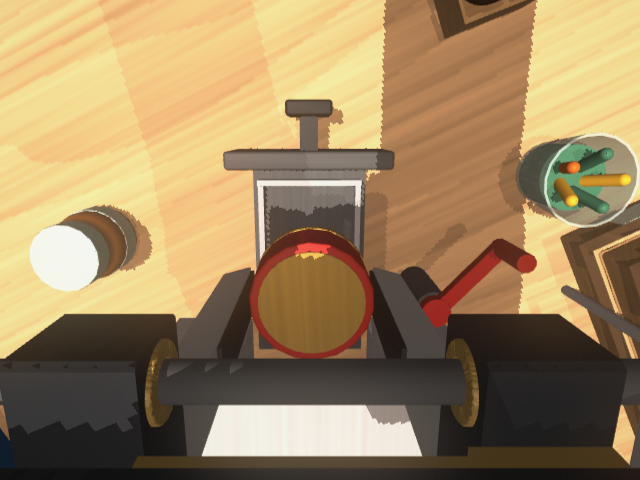

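The wrist view shows the tin upright in the fingers at (311,300), centred over the pocket and below the panel at (308,160). The latch knob at (520,262) is clear of the fingers, so I lower and release.

```bash
python3 -m creep '{"travel":[[-1,-2,38],[-1,-2,76],[-1,-2,105],[-1,-2,118],[-1,-2,127],[-1,-2,127],[-1,-2,127],[-1,-2,127],[-1,-2,127],[-1,-2,127],[-1,-2,127]],"turn":[[0,0,0],[0,0,0],[0,0,0],[0,0,0],[0,0,0],[0,0,0],[0,0,0],[0,0,0],[0,0,0],[0,0,0],[0,0,0]],"grip":[30,30,30,30,30,30,30,30,30,30,30]}'
```

```text
clock: 17.07
eef_pos: [0.5306, -0.2804, 0.0244]
ee_rot: [0.001, 0.221, 0.975, -0.001]
ft_force: [0.3, -0.2, -1.7]
width: 0.0514
grip_force: 30.0
```

```bash
python3 -m creep '{"travel":[[0,0,1],[0,0,2],[0,0,2],[0,0,2]],"turn":[[0,0,0],[0,0,0],[0,0,0],[0,0,0]],"grip":[30,30,30,30]}'
```

```text
clock: 17.4
eef_pos: [0.5302, -0.2801, 0.0215]
ee_rot: [0.0, 0.221, 0.975, -0.0]
ft_force: [-0.0, -0.2, -1.9]
width: 0.0513
grip_force: 30.0
```

```bash
python3 -m creep '{"travel":[[0,0,1],[0,0,1],[0,0,1],[0,0,1],[0,0,1],[0,0,1],[0,0,1],[0,0,-10],[0,0,-40],[0,0,-80],[0,0,-110],[0,0,-110],[0,0,-110]],"turn":[[0,0,0],[0,0,0],[0,0,0],[0,0,0],[0,0,0],[0,0,0],[0,0,0],[0,0,0],[0,0,0],[0,0,0],[0,0,0],[0,0,0],[0,0,0]],"grip":[30,30,66,66,66,66,66,66,66,66,66,66,66]}'
python3 - <<'E'
from h import *
np.set_printoptions(precision=4,suppress=True,linewidth=150)
st(); grab('wrist'); grab('side'); grab('scene')
u=np.array([np.cos(np.radians(-25.5)),np.sin(np.radians(-25.5))]); v=np.array([-u[1],u[0]])
for n in('wrist','side'):
    c=cloud(n).reshape(-1,3); U=c[:,:2]@u; V=c[:,:2]@v
    k=(U>.555)&(U<.64)&(abs(V+.0236)<.04)&(c[:,2]>.034)&(c[:,2]<.046)
    p=c[k]; q=np.c_[U[k],V[k]]*1000
    print(n,k.sum(),'z',np.percentile(p[:,2],[5,50,95]),cv2.minEnclosingCircle(q.astype(np.float32)))
    A=np.c_[p[:,:2],np.ones(len(p))]; s=np.linalg.lstsq(A,p[:,2],rcond=None)[0]; print('slope',s[:2])
C=cloud('side'); im=ld('side')['im'].astype(int)
c=C.reshape(-1,3); k=(c[:,2]>.092)&(c[:,2]<.1)&(abs(c[:,0]-.587)<.03)&(abs(c[:,1]+.169)<.03); print('knob',k.sum(),np.median(c[k],0))
C=cloud('wrist'); c=C.reshape(-1,3); k=(c[:,2]>.088)&(c[:,2]<.102)&(abs(c[:,0]-.587)<.03)&(abs(c[:,1]+.169)<.03); print('knob w',k.sum(),np.median(c[k],0) if k.sum() else '')
E
```

```text
clock: 18.48
eef_pos: [0.5312, -0.2806, 0.1344]
ee_rot: [0.002, 0.221, 0.975, -0.001]
ft_force: [-0.4, -0.2, -1.4]
width: 0.0661
grip_force: 0.0
pos [ 0.5312 -0.2806  0.1344] R [[-0.903, 0.431, 0.004], [0.431, 0.903, -0.003], [-0.005, -0.001, -1.0]] F [-0.4 -0.2 -1.4] w 0.0661 g 0.0 q [ 0.55  0.39 -0.22  1.84  0.1   0.92  1.41] t 18.48
wrist 4510 z [0.0384 0.0398 0.041 ] ((599.2742309570312, -24.183317184448242), 25.97577667236328)
slope [ 0.009 -0.002]
side 482 z [0.0364 0.0413 0.0433] ((598.232421875, -24.21017074584961), 27.065738677978516)
slope [0.0076 0.0509]
knob 31 [ 0.5871 -0.1704  0.0965]
knob w 532 [ 0.5855 -0.1686  0.0959]
```

```bash
python3 -c "
from h import *
go([.4184,-.2262,.134],tool(-25.5)); go([.4184,-.2262,.030],tool(-25.5))"
```

```text
travel [123.4   0.5  -3. ] turn [-0.0006 -0.0001  0.0002] rows~ 3.0 clock 18.63
travel [123.4   0.6 101. ] turn [-0.0006 -0.0001  0.0002] rows~ 3.8 clock 18.63
```

```bash
python3 -m creep '{"travel":[[40,0,-3],[82,0,-3],[123,0,-3],[123,0,35],[123,0,72],[123,0,101],[123,0,101],[123,0,101],[112,0,101],[102,0,101],[92,0,101],[82,0,101],[72,0,101],[62,0,101],[52,0,101],[42,0,101],[32,0,101],[22,0,101],[14,0,101],[14,0,101]],"turn":[[0,0,0],[0,0,0],[0,0,0],[0,0,0],[0,0,0],[0,0,0],[0,0,0],[0,0,0],[0,0,0],[0,0,0],[0,0,0],[0,0,0],[0,0,0],[0,0,0],[0,0,0],[0,0,0],[0,0,0],[0,0,0],[0,0,0],[0,0,0]],"grip":[0,0,0,0,0,0,0,0,0,0,0,0,0,0,0,0,0,0,0,0]}'
python3 - <<'E'
from h import *
np.set_printoptions(precision=4,suppress=True,linewidth=150)
st(); grab('side')
u=np.array([np.cos(np.radians(-25.5)),np.sin(np.radians(-25.5))]); v=np.array([-u[1],u[0]])
p,r,s=pose(); print('TCP U',p[:2]@u,'V',p[:2]@v)
c=cloud('side').reshape(-1,3); U=c[:,:2]@u; V=c[:,:2]@v
k=(U>.55)&(U<.70)&(abs(V+.0236)<.06)&(c[:,2]>.052)&(c[:,2]<.058); print('panel',k.sum(),np.percentile(U[k],[1,50,99]))
E
```

```text
clock: 20.3
eef_pos: [0.5194, -0.2748, 0.0306]
ee_rot: [0.001, 0.221, 0.975, -0.0]
ft_force: [-0.4, 0.3, 0.2]
width: 0.0004
grip_force: 0.0
pos [ 0.5194 -0.2748  0.0306] R [[-0.903, 0.43, 0.002], [0.43, 0.903, -0.001], [-0.002, -0.0, -1.0]] F [-0.4  0.3  0.2] w 0.0004 g 0.0 q [ 0.54  0.5  -0.2   1.93  0.15  0.72  1.37] t 20.3
TCP U 0.5860724138083663 V -0.024482644199652213
panel 332 [0.5944 0.6346 0.6409]
```

```bash
python3 -m creep '{"travel":[[-10,0,0],[-20,0,0],[-28,0,0],[-33,0,0],[-37,0,0],[-37,0,0],[-40,0,0],[-40,0,0]],"turn":[[0,0,0],[0,0,0],[0,0,0],[0,0,0],[0,0,0],[0,0,0],[0,0,0],[0,0,0]],"grip":[0,0,0,0,0,0,0,0]}'
python3 -c "
from h import *
u=np.array([np.cos(np.radians(-25.5)),np.sin(np.radians(-25.5))]); p,r,s=pose(); print(p[:2]@u, np.array(s['ft_force'])[:2]@u)"
```

```text
clock: 21.02
eef_pos: [0.554, -0.2914, 0.0307]
ee_rot: [0.001, 0.221, 0.975, -0.0]
ft_force: [-0.0, -0.1, 0.3]
width: 0.0004
grip_force: 0.0
0.6255171575985079 -0.007659958891275539
```

```bash
python3 -m creep '{"travel":[[-2,0,0],[-4,0,0],[-4,0,0],[-4,0,0]],"turn":[[0,0,0],[0,0,0],[0,0,0],[0,0,0]],"grip":[0,0,0,0]}'
python3 -c "
from h import *
u=np.array([np.cos(np.radians(-25.5)),np.sin(np.radians(-25.5))]); p,r,s=pose(); print(p[:2]@u, np.array(s['ft_force'])[:2]@u)"
```

```text
clock: 21.35
eef_pos: [0.5544, -0.2917, 0.0302]
ee_rot: [-0.002, 0.221, 0.975, -0.0]
ft_force: [-16.0, 7.7, 12.0]
width: 0.0006
grip_force: 9.2
0.6259580847188723 -17.757884519087266
```

The pull has stopped with 18 N against it, so the drawer is fully home. Now I back off, rise, turn the gripper and move over the latch knob.

```bash
python3 -c "
from h import *
go([.50,-.24,.20],tool(0)); go([.586,-.169,.19],tool(64.5))"
```

```text
travel [  72.2   23.1 -169.5] turn [-0.     -0.005  -0.4449] rows~ 4.5 clock 21.35
travel [  25.   124.2 -159.8] turn [ 0.0029 -0.0046 -1.5706] rows~ 12.6 clock 21.35
```

```bash
python3 -m creep '{"travel":[[20,0,0],[45,0,0],[65,10,-40],[70,20,-80],[72,23,-120],[72,23,-160],[60,50,-170],[50,75,-170],[40,100,-165],[25,124,-160],[25,124,-160],[25,124,-160],[25,124,-160],[25,124,-160],[25,124,-160],[25,124,-160],[25,124,-160],[25,124,-160],[25,124,-160]],"turn":[[0,0,0],[0,0,0],[0,0,-0.1],[0,0,-0.2],[0,0,-0.32],[0,0,-0.44],[0,0,-0.56],[0,0,-0.68],[0,0,-0.8],[0,0,-0.92],[0,0,-1.04],[0,0,-1.16],[0,0,-1.28],[0,0,-1.4],[0,0,-1.5],[0,0,-1.57],[0,0,-1.57],[0,0,-1.57],[0,0,-1.57]],"grip":[0,0,0,0,0,0,20,40,40,40,40,40,40,40,40,40,40,40,40]}'
python3 - <<'E'
from h import *
np.set_printoptions(precision=4,suppress=True,linewidth=150)
st(); grab('wrist'); grab('side'); grab('scene')
for n in('wrist','side','scene'):
    C=cloud(n); c=C.reshape(-1,3); k=(c[:,2]>.088)&(c[:,2]<.102)&(abs(c[:,0]-.587)<.03)&(abs(c[:,1]+.169)<.03); print('knob',n,k.sum(),(np.median(c[k],0),cv2.minEnclosingCircle((c[k][:,:2]*1000).astype(np.float32))) if k.sum() else '')
    k=(abs(c[:,2]-.039)<.01)&(c[:,0]>.4)&(c[:,0]<.62)&(c[:,1]>-.36)&(c[:,1]<-.2)
save('w3',ld('wrist')['im'])
E
```

```text
clock: 22.93
eef_pos: [0.588, -0.1703, 0.1906]
ee_rot: [0.0, -0.532, 0.847, -0.001]
ft_force: [-0.1, 0.5, -0.4]
width: 0.0399
grip_force: 0.0
pos [ 0.588  -0.1703  0.1906] R [[-0.434, -0.901, 0.001], [-0.901, 0.434, -0.001], [0.001, -0.001, -1.0]] F [-0.1  0.5 -0.4] w 0.0399 g 0.0 q [ 0.63  0.39 -0.58  1.74  0.24  1.08  2.66] t 22.93
knob wrist 268 (array([ 0.5867, -0.1683,  0.0961]), ((587.2388916015625, -167.57545471191406), 5.921991348266602))
knob side 38 (array([ 0.5868, -0.1706,  0.0961]), ((586.9205932617188, -168.04026794433594), 6.341454982757568))
knob scene 6 (array([ 0.5898, -0.1614,  0.0932]), ((589.7177734375, -162.46426391601562), 3.775496244430542))
```

View pics/w3.png

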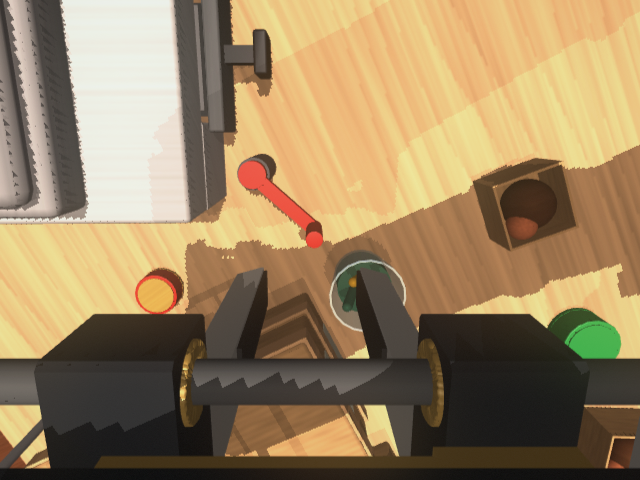

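The wrist view shows the knob at (315,238), the pivot at (254,172), and the drawer shut at the upper left. Joint 7 is near its limit here, so I take the half-turned equivalent grasp, a bit further from the rack.

```bash
python3 -m creep '{"travel":[[13,27,-20],[26,54,-40],[26,54,-40],[26,54,-40],[26,54,-40],[26,54,-40],[26,54,-40],[26,54,-40],[26,54,-40],[26,54,-40],[26,54,-40],[26,54,-40],[26,54,-40],[26,54,-40]],"turn":[[0,0,0.12],[0,0,0.24],[0,0,0.36],[0,0,0.48],[0,0,0.6],[0,0,0.72],[0,0,0.84],[0,0,0.96],[0,0,1.08],[0,0,1.2],[0,0,1.32],[0,0,1.44],[0,0,1.56],[0,0,1.57]],"grip":[40,40,40,40,40,40,40,40,40,40,40,40,40,40]}'
python3 -c "
from h import *
st(); go([.5868,-.1685,.19],tool(-115.5)); go([.5868,-.1685,.072],tool(-115.5))"
```

```text
clock: 24.25
eef_pos: [0.5281, -0.1702, 0.2306]
ee_rot: [0.001, 0.224, 0.975, -0.0]
ft_force: [-0.3, 0.2, -0.5]
width: 0.0403
grip_force: 0.0
pos [ 0.5281 -0.1702  0.2306] R [[-0.9, 0.437, 0.001], [0.437, 0.9, -0.001], [-0.001, -0.001, -1.0]] F [-0.3  0.2 -0.5] w 0.0403 g 0.0 q [ 0.51  0.23 -0.37  1.83  0.09  1.1   1.23] t 24.25
travel [-52.   27.2  40.7] turn [6.0000e-04 1.5000e-03 1.5639e+00] rows~ 12.5 clock 24.25
travel [-51.9  27.3 158.7] turn [6.0000e-04 1.5000e-03 1.5639e+00] rows~ 12.5 clock 24.25
```

```bash
python3 -m creep '{"travel":[[0,0,0],[0,0,0],[0,0,0],[0,0,0],[0,0,0],[0,0,0],[0,0,0],[-10,5,0],[-20,10,0],[-30,15,10],[-40,20,20],[-52,27,30],[-52,27,41],[-52,27,60],[-52,27,90],[-52,27,120],[-52,27,140],[-52,27,155],[-52,27,155],[-52,27,155]],"turn":[[0,0,0.12],[0,0,0.24],[0,0,0.36],[0,0,0.48],[0,0,0.6],[0,0,0.72],[0,0,0.84],[0,0,0.96],[0,0,1.08],[0,0,1.2],[0,0,1.32],[0,0,1.44],[0,0,1.56],[0,0,1.564],[0,0,1.564],[0,0,1.564],[0,0,1.564],[0,0,1.564],[0,0,1.564],[0,0,1.564]],"grip":[40,40,40,40,40,40,40,40,40,40,40,40,40,40,40,40,40,40,40,40]}'
python3 - <<'E'
from h import *
st()
piv=np.array([.6099,-.2231]); k=np.array([.5868,-.1685]); d=k-piv; a0=np.degrees(np.arctan2(d[1],d[0])); print(a0,np.linalg.norm(d))
for i in range(0,19):
    f=i/18; a=np.radians(a0+137.5*f); q=piv+np.linalg.norm(d)*np.array([np.cos(a),np.sin(a)])
    go([q[0],q[1],.0745],tool(-115.5+90*f))
E
```

```text
clock: 25.92
eef_pos: [0.5865, -0.1683, 0.0753]
ee_rot: [0.0, 0.843, 0.538, -0.0]
ft_force: [0.8, -0.2, -0.1]
width: 0.0398
grip_force: 0.0
pos [ 0.5865 -0.1683  0.0753] R [[0.422, 0.907, -0.0], [0.907, -0.422, -0.001], [-0.001, -0.0, -1.0]] F [ 0.8 -0.2 -0.1] w 0.0398 g 0.0 q [ 0.29  0.47 -0.15  1.86  0.09  0.82 -0.34] t 25.92
112.93210043758981 0.05928549569667103
travel [-0.   0.4  0.8] turn [-0.0001  0.0007  0.0092] rows~ 0.1 clock 25.92
travel [-6.2 -4.5  0.8] turn [-0.0001  0.0007 -0.0781] rows~ 0.6 clock 25.92
travel [-13.   -8.6   0.8] turn [-1.000e-04  7.000e-04 -1.653e-01] rows~ 1.3 clock 25.92
travel [-20.3 -11.6   0.8] turn [-2.000e-04  7.000e-04 -2.526e-01] rows~ 2.0 clock 25.92
travel [-27.9 -13.7   0.8] turn [-2.000e-04  7.000e-04 -3.399e-01] rows~ 2.7 clock 25.92
travel [-35.7 -14.8   0.8] turn [-2.000e-04  7.000e-04 -4.271e-01] rows~ 3.4 clock 25.92
travel [-43.6 -14.8   0.8] turn [-3.000e-04  7.000e-04 -5.144e-01] rows~ 4.1 clock 25.92
travel [-51.4 -13.8   0.9] turn [-3.000e-04  7.000e-04 -6.017e-01] rows~ 4.8 clock 25.92
travel [-59.1 -11.7   0.9] turn [-3.000e-04
[... 257 characters left out ...]
-4.000e-04  6.000e-04 -9.507e-01] rows~ 7.6 clock 25.92
travel [-84.9   5.9   0.9] turn [-5.000e-04  6.000e-04 -1.038e+00] rows~ 8.3 clock 25.92
travel [-89.6  12.2   0.9] turn [-5.0000e-04  6.0000e-04 -1.1253e+00] rows~ 9.0 clock 25.92
travel [-93.4  19.2   0.9] turn [-5.0000e-04  6.0000e-04 -1.2125e+00] rows~ 9.7 clock 25.92
travel [-96.3  26.5   0.9] turn [-5.0000e-04  6.0000e-04 -1.2998e+00] rows~ 10.4 clock 25.92
travel [-98.2  34.2   0.9] turn [-6.0000e-04  6.0000e-04 -1.3871e+00] rows~ 11.1 clock 25.92
travel [-99.   42.    0.9] turn [-6.0000e-04  5.0000e-04 -1.4743e+00] rows~ 11.8 clock 25.92
travel [-98.8  49.9   0.9] turn [-6.0000e-04  5.0000e-04 -1.5616e+00] rows~ 12.5 clock 25.92
```

```bash
python3 -m creep '{"travel":[[0,0,0],[0,0,0],[0,0,0],[0,0,0],[0,0,0],[-6,-4.5,0],[-13,-8.6,0],[-20.3,-11.6,0],[-27.9,-13.7,0],[-35.7,-14.8,0],[-43.6,-14.8,0],[-51.4,-13.8,0],[-59.1,-11.7,0],[-66.3,-8.6,0],[-66.3,-8.6,0]],"turn":[[0,0,0],[0,0,0],[0,0,0],[0,0,0],[0,0,0],[0,0,-0.08],[0,0,-0.165],[0,0,-0.25],[0,0,-0.34],[0,0,-0.427],[0,0,-0.514],[0,0,-0.6],[0,0,-0.69],[0,0,-0.776],[0,0,-0.776]],"grip":[5,5,5,5,5,5,5,5,5,5,5,5,5,5,5]}'
python3 - <<'E'
from h import *
st()
piv=np.array([.6099,-.2231]); p,r,s=pose(); d=p[:2]-piv; a0=np.degrees(np.arctan2(d[1],d[0])); print(a0,np.linalg.norm(d))
for i in range(1,11):
    a=112.93+137.5/2+7.64*i; q=piv+.0593*np.array([np.cos(np.radians(a)),np.sin(np.radians(a))])
    go([q[0],q[1],.075],tool(-115.5+45+5*i))
E
```

```text
clock: 27.17
eef_pos: [0.5512, -0.2263, 0.0762]
ee_rot: [0.001, 0.577, 0.817, 0.0]
ft_force: [0.8, 1.7, 5.6]
width: 0.0111
grip_force: 30.0
pos [ 0.5512 -0.2263  0.0762] R [[-0.334, 0.942, 0.002], [0.942, 0.334, -0.001], [-0.002, 0.002, -1.0]] F [0.8 1.7 5.6] w 0.0111 g 30.0 q [ 0.53  0.46 -0.31  1.88  0.19  0.82  0.46] t 27.17
-176.87843103464974 0.058738614390829086
travel [-6.1 -2.   1.2] turn [ 0.0015  0.0022 -0.0866] rows~ 0.7 clock 27.17
travel [-13.9  -2.9   1.2] turn [ 0.0014  0.0023 -0.1739] rows~ 1.4 clock 27.17
travel [-21.8  -2.7   1.2] turn [ 0.0013  0.0023 -0.2611] rows~ 2.1 clock 27.17
travel [-29.6  -1.5   1.2] turn [ 0.0012  0.0024 -0.3484] rows~ 2.8 clock 27.17
travel [-37.2   0.7   1.2] turn [ 0.0011  0.0025 -0.4357] rows~ 3.5 clock 27.17
travel [-44.4   4.    1.3] turn [ 0.001   0.0025 -0.5229] rows~ 4.2 clock 27.17
travel [-51.1   8.1   1.3] turn [ 0.0009  0.0026 -0.6102] rows~ 4.9 clock 27.17
travel [-57.2  13.2   1.3] turn [ 0.0008  0.0026 -0.6975] rows~ 5.6 clock 27.17
travel [-62.6  18.9   1.3] turn [ 7.000e-04  2.600e-03 -7.847e-01] rows~ 6.3 clock 27.17
travel [-67.2  25.4   1.3] turn [ 5.00e-04  2.70e-03 -8.72e-01] rows~ 7.0 clock 27.17
```

```bash
python3 -m creep '{"travel":[[-6,-2,0],[-13.9,-2.9,0],[-21.8,-2.7,0],[-29.6,-1.5,0],[-37.2,0.7,0],[-44.4,4,0],[-51.1,8.1,0],[-57.2,13.2,0],[-62.6,18.9,0],[-62.6,18.9,0],[-62.6,18.9,0]],"turn":[[0,0,-0.087],[0,0,-0.174],[0,0,-0.26],[0,0,-0.348],[0,0,-0.435],[0,0,-0.52],[0,0,-0.61],[0,0,-0.7],[0,0,-0.785],[0,0,-0.785],[0,0,-0.785]],"grip":[5,5,5,5,5,5,5,5,5,5,5]}'
python3 - <<'E'
from h import *
st()
piv=np.array([.6099,-.2231]); p,r,s=pose(); d=p[:2]-piv; a0=np.degrees(np.arctan2(d[1],d[0])); print(a0,np.linalg.norm(d)); t=np.array([-d[1],d[0]])/np.linalg.norm(d); print('tangential F',np.array(s['ft_force'])[:2]@t, 'tangent in tool mm', r.inv().apply([t[0],t[1],0]))
E
```

```text
clock: 28.08
eef_pos: [0.5892, -0.2799, 0.0761]
ee_rot: [0.001, 0.224, 0.975, -0.002]
ft_force: [-1.6, -8.3, 5.0]
width: 0.0116
grip_force: 30.0
pos [ 0.5892 -0.2799  0.0761] R [[-0.899, 0.437, 0.001], [0.437, 0.899, -0.003], [-0.002, -0.003, -1.0]] F [-1.6 -8.3  5. ] w 0.0116 g 30.0 q [ 0.69  0.56 -0.47  1.74  0.32  0.91  1.21] t 28.08
-110.0237211817523 0.06040779841900368
tangential F 1.3336353397365726 tangent in tool mm [-0.99470642  0.10274152  0.00181954]
```

```bash
python3 -m creep '{"travel":[[-2,0,0],[-4,1,0],[-6,1,0],[-6,1,0],[-6,1,0]],"turn":[[0,0,0],[0,0,0],[0,0,0],[0,0,0],[0,0,0]],"grip":[5,5,5,5,5]}'
python3 - <<'E'
from h import *
piv=np.array([.6099,-.2231]); p,r,s=pose(); d=p[:2]-piv; a0=np.degrees(np.arctan2(d[1],d[0])); print(a0,np.linalg.norm(d)); t=np.array([-d[1],d[0]])/np.linalg.norm(d); print('tangential F',np.array(s['ft_force'])[:2]@t)
E
```

```text
clock: 28.5
eef_pos: [0.5908, -0.2807, 0.0754]
ee_rot: [-0.003, 0.225, 0.974, -0.002]
ft_force: [-23.7, -3.2, 20.5]
width: 0.0116
grip_force: 30.0
-108.35272039305468 0.06063964164161532
tangential F -21.455077268774666
```

```bash
python3 -m creep '{"travel":[[-3,1,0],[-3,1,0],[-3,1,0],[-3,1,0],[-3,1,-30],[-3,1,-70],[0,0,-110],[50,0,-150],[90,0,-170],[90,0,-170],[90,0,-170]],"turn":[[0,0,0],[0,0,0],[0,0,0],[0,0,0],[0,0,0],[0,0,0],[0,0,0],[0,0,0],[0,0,0],[0,0,0],[0,0,0]],"grip":[30,30,30,30,30,30,30,30,30,30,30]}'
python3 - <<'E'
from h import *
np.set_printoptions(precision=4,suppress=True,linewidth=150)
st(); [grab(n) for n in('wrist','side','scene')]
for n in('wrist','side'):
    c=cloud(n).reshape(-1,3); k=(c[:,2]>.088)&(c[:,2]<.102)&(abs(c[:,0]-.59)<.03)&(abs(c[:,1]+.28)<.03); 
    if k.sum(): print('knob',n,k.sum(),np.median(c[k],0))
u=np.array([np.cos(np.radians(-25.5)),np.sin(np.radians(-25.5))]); v=np.array([-u[1],u[0]])
c=cloud('wrist').reshape(-1,3); U=c[:,:2]@u; V=c[:,:2]@v
k=(abs(V+.024)<.015)&(c[:,2]>.025)&(c[:,2]<.053)&(U>.55)&(U<.68); print('pull U',np.percentile(U[k],[1,50]))
w=ld('wrist')['im']; s=ld('side')['im'][110:410,220:440]
save('fin',np.hstack([cv2.resize(w,(400,300)),cv2.resize(s,(220,300))]))
E
```

```text
clock: 29.42
eef_pos: [0.5123, -0.2389, 0.249]
ee_rot: [0.002, 0.222, 0.975, -0.002]
ft_force: [1.7, -0.4, 0.8]
width: 0.0301
grip_force: 0.0
pos [ 0.5123 -0.2389  0.249 ] R [[-0.901, 0.433, 0.003], [0.433, 0.901, -0.004], [-0.005, -0.002, -1.0]] F [ 1.7 -0.4  0.8] w 0.0301 g 0.0 q [ 0.79  0.25 -0.55  1.78  0.15  1.15  1.31] t 29.42
knob wrist 515 [ 0.608  -0.2849  0.0958]
knob side 48 [ 0.5836 -0.2795  0.0958]
pull U [0.6348 0.6493]
```

View pics/fin.png

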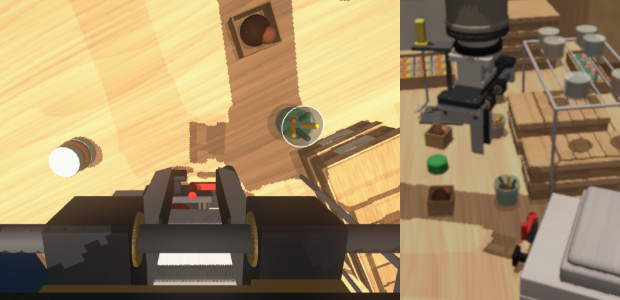

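Run:
```python
from h import *
np.set_printoptions(precision=4,suppress=True)
piv=np.array([.6099,-.2231])
for n in('wrist','side','scene'):
    C=cloud(n); im=ld(n)['im'].astype(int); m=(im[...,0]>70)&(im[...,1]<.45*im[...,0])&(C[...,2]>.088)&(C[...,2]<.1)&(abs(C[...,0]-.59)<.04)&(abs(C[...,1]+.28)<.04)
    p=C[m]
    if len(p)>4:
        c,r=cv2.minEnclosingCircle((p[:,:2]*1000).astype(np.float32)); d=np.array(c)/1000-piv; print(n,len(p),np.median(p,0),c,r,'ang',np.degrees(np.arctan2(d[1],d[0])),np.linalg.norm(d))
```

```text
wrist 172 [ 0.5832 -0.2768  0.096 ] (584.3271484375, -276.762451171875) 5.981441497802734 ang -115.48014339860933 0.05944433869437464
side 44 [ 0.5844 -0.28    0.096 ] (584.2884521484375, -278.35699462890625) 6.845924377441406 ang -114.8676638287481 0.06090391480661853
scene 11 [ 0.5867 -0.2744  0.0958] (583.8304443359375, -275.7918701171875) 5.610997200012207 ang -116.3241248555165 0.058788220835199724
```

All three views put the knob about 5° short of where the stop should be. I push it further from the front with closed fingers.

```bash
python3 -c "
from h import *
go([.542,-.2574,.20],tool(-25.5)); go([.542,-.2574,.078],tool(-25.5))"
```

```text
travel [-32.3  -3.2  45.7] turn [-0.0008  0.0019 -0.0036] rows~ 1.3 clock 29.57
travel [-32.   -3.1 167.7] turn [-0.0008  0.0019 -0.0036] rows~ 4.1 clock 29.57
```

```bash
python3 -m creep '{"travel":[[-20,-2,20],[-32,-3,46],[-32,-3,46],[-32,-3,85],[-32,-3,125],[-32,-3,160],[-32,-3,168],[-32,-3,168],[-45,-3,168],[-55,-3,168],[-62,-3,168],[-67,-3,168],[-70,-3,168],[-70,-3,168],[-70,-3,168]],"turn":[[0,0,0],[0,0,0],[0,0,0],[0,0,0],[0,0,0],[0,0,0],[0,0,0],[0,0,0],[0,0,0],[0,0,0],[0,0,0],[0,0,0],[0,0,0],[0,0,0],[0,0,0]],"grip":[0,0,0,0,0,0,0,0,0,0,0,0,0,0,0]}'
python3 -c "
from h import *
u=np.array([np.cos(np.radians(-25.5)),np.sin(np.radians(-25.5))]); p,r,s=pose(); print(p[:2]@u, np.array(s['ft_force'])[:2]@u)"
```

```text
clock: 30.82
eef_pos: [0.5723, -0.272, 0.0781]
ee_rot: [-0.003, 0.222, 0.975, -0.0]
ft_force: [-24.8, 11.5, 15.8]
width: 0.0007
grip_force: 16.0
0.6336281849324459 -27.362898967242966
```

The knob holds firm at 27 N with the fingers well clear of the warmer, so it is at its stop. I retreat and do a final check.

```bash
python3 -m creep '{"travel":[[20,0,0],[45,0,0],[60,0,-40],[60,0,-80],[60,0,-120],[60,0,-150],[60,0,-150]],"turn":[[0,0,0],[0,0,0],[0,0,0],[0,0,0],[0,0,0],[0,0,0],[0,0,0]],"grip":[0,0,0,0,0,0,0]}'
python3 - <<'E'
from h import *
np.set_printoptions(precision=4,suppress=True)
[grab(n) for n in('wrist','side','scene')]
piv=np.array([.6099,-.2231]); u=np.array([np.cos(np.radians(-25.5)),np.sin(np.radians(-25.5))])
for n in('wrist','side','scene'):
    C=cloud(n); im=ld(n)['im'].astype(int); m=(im[...,0]>70)&(im[...,1]<.45*im[...,0])&(C[...,2]>.088)&(C[...,2]<.1)&(abs(C[...,0]-.59)<.04)&(abs(C[...,1]+.28)<.04)
    p=C[m]
    if len(p)>4:
        c,r=cv2.minEnclosingCircle((p[:,:2]*1000).astype(np.float32)); d=np.array(c)/1000-piv; print(n,len(p),c,r,'ang',np.degrees(np.arctan2(d[1],d[0])))
    c=C.reshape(-1,3)
    for nm,x,y,z in(('cup_a',.574,.188,.055),('cup_b',.574,-.097,.055),('pot_a',.417,.165,.04),('pot_b',.425,-.103,.04),('green',.413,.045,.026),('sauce',.47,-.41,.058),('rod',.3865,.316,.297)):
        k=(abs(c[:,0]-x)<.05)&(abs(c[:,1]-y)<.05)&(abs(c[:,2]-z)<.008)
        if k.sum()>20 and n!='wrist': print(n,nm,k.sum(),np.median(c[k],0))
    U=c[:,:2]@u; V=c[:,:2]@[-u[1],u[0]]; k=(abs(V+.024)<.015)&(c[:,2]>.025)&(c[:,2]<.053)&(U>.55)&(U<.68)
    if k.sum()>10: print(n,'pull U',np.percentile(U[k],[2,50]))
st()
E
```

```text
clock: 31.4
eef_pos: [0.5248, -0.248, 0.2356]
ee_rot: [0.005, 0.222, 0.975, -0.002]
ft_force: [1.4, 0.4, 1.0]
width: 0.0003
grip_force: 0.0
wrist 26 (584.4529418945312, -276.18084716796875) 5.31491756439209 ang -115.61314695599098
wrist pull U [0.6349 0.6366]
side 42 (583.6847534179688, -277.788818359375) 5.892764568328857 ang -115.61086732164082
side cup_a 104 [0.5942 0.1768 0.0524]
side cup_b 326 [ 0.5757 -0.0984  0.0532]
side pot_a 276 [0.4145 0.1541 0.0404]
side pot_b 426 [ 0.424  -0.1113  0.0408]
side green 266 [0.4141 0.0375 0.0294]
side sauce 670 [ 0.4699 -0.4355  0.0604]
side rod 63 [0.3865 0.3067 0.2968]
side pull U [0.6351 0.6438]
scene 11 (586.8587646484375, -275.71527099609375) 5.37475061416626 ang -113.64953246986137
scene cup_a 48 [0.5613 0.1794 0.0549]
scene cup_b 57 [ 0.5619 -0.0823  0.0538]
scene pot_a 311 [0.4246 0.1669 0.0404]
scene pot_b 288 [ 0.4324 -0.0983  0.0404]
scene green 247 [0.4193 0.0473 0.0279]
scene sauce 190 [ 0.4736 -0.427   0.0592]
scene rod 95 [0.3927 0.317  0.2968]
scene pull U [0.6324 0.6373]
pos [ 0.5219 -0.2474  0.2285] R [[-0.901, 0.433, 0.002], [0.433, 0.901, -0.002], [-0.003, -0.001, -1.0]] F [-0.8 -0.3 -0.8] w 0.0004 g 0.0 q [ 0.78  0.29 -0.55  1.78  0.17  1.12  1.3 ] t 31.55
```

```bash
python3 -c "
from rig import order; print(order.finish_job())"
```

```text
the job is handed in; nothing more can be done
None
```

The job is handed in at about 31.5 s: the tin was drawn out and set upright in the drawer pocket, the rod is back on its stand, the drawer was pushed fully home, and the latch was then turned to its stop. The camera put that stop about 5° short of the expected 2.4 rad, but the knob did not move under a further 27 N push. I have no judging result.

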